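# Lay the tea tray and the coffee tray

## Robot

A 6-joint arm with a two-finger parallel gripper is mounted at the origin on the work surface. World frame = base frame: x ahead of the robot, y to its left, z up, the work surface at z = 0. Lengths are in m, angles in rad, forces in N, time in s.
With the tool pointing down it reaches from about 0.325 to 0.875 m from the base axis. Payload 4.4 kg.
Tool frame: the origin (TCP) lies on the centre line of the jaws, within the pads' length; the fingertips stand 22 mm ahead of it and the grasp point (between the pads) lies 3 mm ahead of it; z points along the fingers, y is the line along which they close (so a half turn about z gives the same grasp; the last joint's range is limited). The gripper opens to 85 mm and grips with 20 to 120 N. Pads are 22 mm wide; open, the fingers measure 114 mm over their backs; the gripper's body (76 mm by 85 mm) begins 54 mm behind the grasp point. The pads swing forward as they close: fully open they stand 13 mm farther back than shut.
Start: joints at [-1.438, 0.207, 1.542, -0, 1.393, -0.15], TCP at [0.16, -0.552, 0.253] pointing down, gripper open.
Joint ranges: [-2.73, 2.73], [-0.86, 2.22], [0.23, 2.46], [-1.11, 4.25], [0.08, 2.63], [-2.82, 2.82]. Speed limits (rad/s): [2.79, 2.79, 3.14, 3.14, 3.14, 3.14].

## Interface

Orientations are given as a rotation vector (axis times angle).
In Python, from plant import robot gives the robot as it stands.
- The arm moves only by the tool servo_tool, never from a script. Its argument "motion" is a list of rows, each a list of 7 numbers: the finger opening in cm, from 0 to 8.54, then the shift along the world's x, y, z in a scale on which 1.0 is 600 mm, then the turn, a rotation vector about the world's x, y, z in shares of 90 degrees (1.0 is 90 degrees). In form: [[grip, tx, ty, tz, wx, wy, wz], ...]. A call has exactly 5 rows; each row is the pose to reach, as a shift and turn from the pose commanded when the call began; what a row does not reach only later rows make up. A row lasts 1/12 s, in which the tool goes at most 41.7 mm and 7.16 degrees, less where a joint would pass 70% of its speed; a pose out of reach is approached as far as the arm can. Shift and turn numbers lie between -1 and 1, and a call with a number outside is refused. A call with a gripper value outside its range is refused whole. The fingers move at their own pace and stop on an object; "grip_force" is the grip in N (left out, the last holds). Time passes only in rows, so rows that repeat a pose let the fingers close, or fill a call up. It gives the time, the measured TCP pose, the force, the opening and the grip force at its end, in the units of the state.
- robot.get_obs(): the state, without advancing time (a new reading comes with each control period).
- robot.get_image(name): name is "scene" or "top" or "wrist"; returns (picture, depth): 480x640x3 uint8, red, green, blue; 480x640 float32, m along the optical axis (not along the pixel's ray), 0 where there is no reading.
- robot.camera_model(name): a dict with "intrinsics" (3x3 intrinsics, pixels), "rvec" (rotation vector, rad) and "tvec" (3), from world to camera coordinates, as OpenCV has them; the wrist camera has in their place "mount" (4x4, takes a point from camera to tool coordinates, whose origin is the TCP and whose axes are the flange's). Camera axes: x right, y down, z forward; pixel columns grow to the right and rows downward; lengths in m; the calibration is good to about 2 mm. A picture is of the moment at which its call begins: read the wrist's pose just before it. camera_model takes no time and is no camera call.
- robot.hand_in(): hands the job in; it is judged then, once.
The state is a dict: "clock": time; "joint_pos": joint angles; "qvel": joint speeds; "effort": joint torques, N m; "position": TCP position; "tcp_rot": TCP orientation; "wrist_force": force on the tool from outside, world axes, zero at the start; "torque": the same for the moment, N m; "finger_gap": opening from 0.0 (shut) to 1.0 (fully open); "finger_force": force on a finger pad.
Only numpy, scipy, OpenCV 4.12 (cv2) and the standard library are available. Lean on these libraries where they do the work, as an engineer would, in place of code of your own. Each camera call takes 0.05 s, during which the arm holds its last target. There are 200 camera calls.

## Task

Lay the two bamboo trays with the crockery from the coffee table, one thing to a compartment: on the three-compartment tray the strainer in the middle, with the teacup (the one with a handle) in one end compartment and the steel milk jug in the other; on the two-compartment tray the tall beaker and the sugar pot, either way round. Lift the hanging strainer straight up out of its stand and keep it level, without letting it swing or catch. Set everything down gently so that it stands upright and flat on the compartment's floor, let go, and leave the candle and the remote control where they are.

Things in the scene. Friction and masses are not known exactly. Their poses are not given: they have to be found in the camera images.
- teacup: white ceramic teacup, open, the only one with a handle. Body 66 mm diameter from 16 mm up to the rim at 52 mm, narrowing to a 48 mm foot. The loop handle reaches along its own +y to 49 mm from the axis, 13 to 46 mm high: grip across x. About 0.18 kg. Origin: centre of the underside, z up.
- strainer: open steel tea-strainer basket, 48 mm diameter from 12 mm up to the rim at 45 mm, flat 36 mm foot. Two 6 mm pins along its own +-y reach 38 mm from the axis, 32 mm above its underside. It hangs loose by them in the stand, underside 30 mm above the table, free to swing about y; it stands on its foot by itself. Grip across x, between the uprights. 0.12 kg. Origin: centre of underside, z up.
- stand: strainer's stand, fixed: bamboo foot 60 (x) x 90 (y) x 6 mm, two dark steel uprights at y = +-30.5 mm (6 mm thick, 26 mm wide in x), tops 68 mm above the table, each with an open-topped notch 14 mm wide, 9 mm deep for a pin. The strainer's axes start parallel to the stand's. Lift it 12 mm to clear the notches, 70 mm to pass over the stand. Origin: centre of underside.
- jug: open steel milk jug, straight round body 50 mm diameter, 64 mm high, no handle, a small pouring lip at the rim towards its own -y reaching 36 mm from the axis; grip across x. About 0.15 kg. Origin: centre of the underside, z up.
- beaker: tall white ceramic coffee beaker without handle, open, 56 mm diameter, 88 mm high: the tallest of the crockery. About 0.2 kg. Origin: centre of the underside, z up.
- sugar_pot: white ceramic sugar pot, closed, round body 60 mm diameter and 46 mm high, with a flat bamboo lid fixed on it (59 mm diameter, to 52 mm) and a small knob on top (16 mm diameter, to 64 mm). Grip it by the ceramic body. About 0.25 kg. Origin: centre of the underside, z up.
- tea_tray: bamboo tray, fixed, three compartments in a row along its y axis, centred at y = -92, 0 and +92 mm (x = 0). Outside 282 mm (y) by 98 mm (x). Each compartment is 86 x 86 mm inside, floor 5 mm above the table; all walls and dividers are 6 mm thick, tops 12 mm above the table. Origin: centre of the underside.
- coffee_tray: bamboo tray, fixed, two compartments in a row along its y axis, centred at y = -46 and +46 mm (x = 0). Outside 190 mm (y) by 98 mm (x). Each compartment is 86 x 86 mm inside, floor 5 mm above the table; all walls and dividers are 6 mm thick, tops 12 mm above the table. Origin: centre of the underside.
- candle: bystander: amber glass candle jar with a dark wooden lid, 64 mm diameter, 75 mm high. Origin: centre of the underside.
- remote: bystander: black remote control lying flat, 170 (x) x 45 x 18 mm. Origin: centre of the underside.
Things that resemble listed ones, but are neither listed nor needed, are in the scene too. Leave any pink or yellow look-alike of the strainer alone. Leave any green look-alike of the beaker alone.

How it is judged:
By the outcome, as a careful person would: the job done as asked, in the order asked, and still so for the second after the job is handed in, with the robot touching nothing.
It also fails if it takes over 128 s, if anything falls off the work surface, if the arm or the gripper's body presses on something with over 40 N, if the wrist force passes 120 N, or if a joint passes its speed limit or range.

## Working session

There is one attempt and no reset: what is moved stays moved. The work goes in short steps, Python scripts to look and compute and a tool call to move; the robot and the scene stay as the last step left them, time stands still between calls to the robot, and variables do not carry over. Pictures are saved under pics/ and viewed, at most 14 in all, crops included, and the job is handed in when it is done.

Besides the shell and the picture viewer there is one more tool, called after "Call:" as name(argument=value, ...), one argument or row to a line, values as JSON. servo_tool: Moves the arm, as the interface text tells. Its arguments: {"type":"object","properties":{"motion":{"type":"array"},"grip_force":{"type":"number"}},"required":["motion"]}

```bash
ls; mkdir -p pics; cat > h.py <<'E'
import numpy as np, cv2
from plant import robot
def cam(n,T=None):
    m=robot.camera_model(n); K=np.array(m["intrinsics"],float)
    if "rvec" in m:
        R=cv2.Rodrigues(np.array(m["rvec"],float))[0]; t=np.array(m["tvec"],float).ravel()
        return K,R.T,-R.T@t
    M=T@np.array(m["mount"]); return K,M[:3,:3],M[:3,3]
def tcpT():
    o=robot.get_obs(); T=np.eye(4); T[:3,:3]=cv2.Rodrigues(np.array(o["tcp_rot"],float))[0]; T[:3,3]=o["position"]; return T
def shot(n,name=None):
    T=tcpT(); im,d=robot.get_image(n)
    if name: cv2.imwrite(f"pics/{name}.png",im[:,:,::-1]); np.savez(f"pics/{name}.npz",im=im,d=d,T=T)
    return im,d,T
def ray(c,uv,z):
    K,R,p=c; r=R@np.linalg.inv(K)@np.array([uv[0],uv[1],1.]); return p+r*(z-p[2])/r[2]
def cloud(c,d):
    K,R,p=c; v,u=np.mgrid[:d.shape[0],:d.shape[1]]
    P=np.stack([(u-K[0,2])/K[0,0]*d,(v-K[1,2])/K[1,1]*d,d],-1)
    return P@R.T+p
E
python3 - <<'E'
from h import *
o=robot.get_obs(); print(o)
for n in("scene","top"):
    shot(n,n); K,R,p=cam(n); print(n,K.round(1).tolist(),p.round(3),R[:,2].round(2))
print(robot.camera_model("wrist"))
E
```

```text
pics
{'clock': 0.0, 'joint_pos': array([-1.43850431e+00,  2.07403173e-01,  1.54296618e+00,  1.23593852e-05,
        1.39348182e+00, -1.50478090e-01]), 'qvel': array([ 0.00029059,  0.00067495, -0.00073901, -0.00033952, -0.00095012,
        0.00133415]), 'effort': array([-2.56927095e-03, -3.83038795e+01, -2.91596746e+01, -5.37382421e-04,
        1.04940947e-02, -1.55488401e-06]), 'position': array([ 0.16034534, -0.55145658,  0.25212945]), 'tcp_rot': array([-3.10800983e+00, -4.42374261e-01, -5.13267426e-05]), 'wrist_force': array([-1.14187579, -0.31402079, -0.23069972]), 'torque': array([-0.0351604 , -0.02915853, -0.0270608 ]), 'finger_force': 0.0, 'finger_gap': 0.9999229094551221}
scene [[508.8, 0.0, 321.7], [0.0, 508.8, 240.8], [0.0, 0.0, 1.0]] [ 1.202 -0.55   0.716] [-0.61  0.47 -0.63]
top [[619.2, 0.0, 311.8], [0.0, 619.2, 230.6], [0.0, 0.0, 1.0]] [ 0.486 -0.068  1.38 ] [ 0.05 -0.02 -1.  ]
{'intrinsics': array([[380.08089331,   0.        , 313.21616237],
       [  0.        , 380.08089331, 238.39775139],
       [  0.        ,   0.        ,   1.        ]]), 'mount': array([[-2.15885712e-04, -9.64468974e-01, -2.64196047e-01,
         6.82908403e-02],
       [ 9.99999640e-01,  8.62439306e-06, -8.48625846e-04,
        -8.05775750e-05],
       [ 8.20751829e-04, -2.64196135e-01,  9.64468625e-01,
        -1.19584412e-01],
       [ 0.00000000e+00,  0.00000000e+00,  0.00000000e+00,
         1.00000000e+00]])}
```

View pics/top.png

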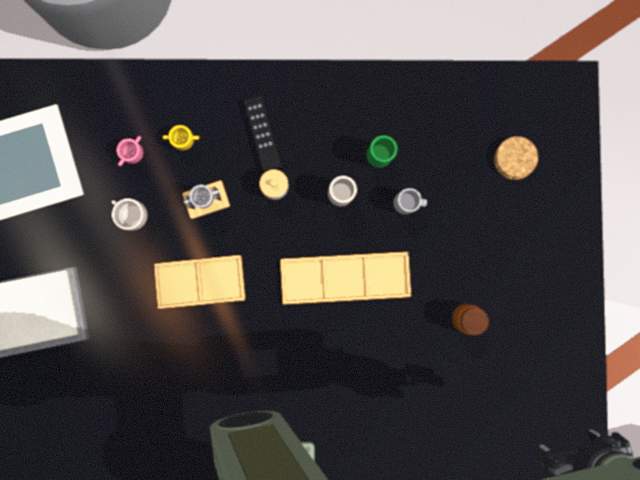

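View pics/scene.png

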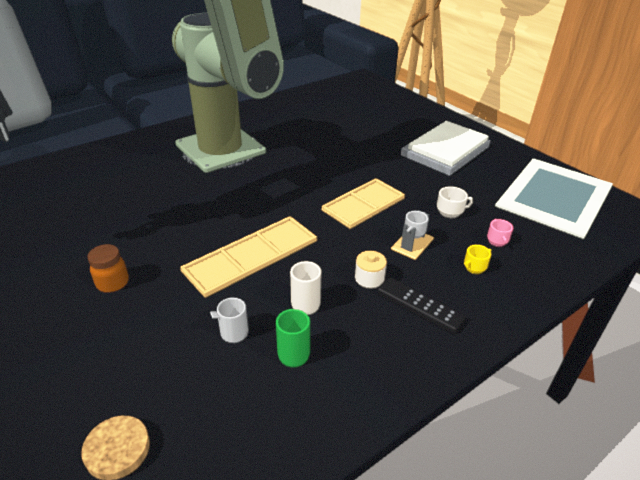

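The top picture shows these candidates:
- **Strainer:** pink (129,150), yellow (181,138), and steel in the stand (202,197). I choose the steel one.
- **Beaker:** green (382,151) and white (342,190). I choose white.
- **Handle or lip:** teacup (130,213) has its handle to the upper left. The jug (408,201) is steel with its lip to the right.
- **Others:** sugar pot (274,184), trays (200,281) and (346,278), candle (471,320), remote (260,132).

Next I measure from both views and take a close crop to check the choice.

```bash
python3 - <<'E'
from h import *
A={n:np.load(f"pics/{n}.npz") for n in("top","scene")}
C={n:cloud(cam(n),A[n]["d"]) for n in A}
V={n:A[n]["d"]>0 for n in A}
im=A["top"]["im"]; 
cv2.imwrite("pics/crop.png",cv2.resize(im[120:315,100:440],None,fx=2.3,fy=2.3,interpolation=cv2.INTER_CUBIC)[:,:,::-1])
px=dict(teacup=(130,213),strainer=(202,197),jug=(406,201),beaker=(342,190),sugar=(274,184),candle=(471,320),green=(382,151),pink=(129,150),yellow=(181,138))
for k,(u,v) in px.items():
    c=cam("top"); g=ray(c,(u,v),0.05)[:2]
    out=[k,g.round(3)]
    for n in C:
        P=C[n][V[n]]; P=P[np.hypot(*(P[:,:2]-g).T)<0.06]
        t=P[P[:,2]>0.02]; out+= [n,len(t),np.percentile(t[:,2],[50,95,99]).round(3) if len(t) else None, np.median(P[P[:,2]<0.012][:,2]).round(4)]
        if len(t): 
            (x,y),r=cv2.minEnclosingCircle(t[:,:2].astype(np.float32)); out+=[(round(x,3),round(y,3),round(r,3))]
    print(*out)
# trays
hsv=cv2.cvtColor(im,cv2.COLOR_RGB2HSV)
m=((hsv[...,0]>12)&(hsv[...,0]<28)&(hsv[...,1]>70)&(hsv[...,2]>150)).astype(np.uint8)
cs,_=cv2.findContours(cv2.morphologyEx(m,cv2.MORPH_CLOSE,np.ones((5,5))),cv2.RETR_EXTERNAL,cv2.CHAIN_APPROX_NONE)
for q in cs:
    if cv2.contourArea(q)<300: continue
    h=0.012 if cv2.contourArea(q)>3000 else 0.006
    W=np.array([ray(cam("top"),p[0],h)[:2] for p in q]).astype(np.float32)
    (x,y),wh,a=cv2.minAreaRect(W); b=q[:,0]; 
    msk=np.zeros(m.shape,np.uint8); cv2.drawContours(msk,[q],-1,1,-1); z=C["top"][...,2][(msk>0)&V["top"]]
    print("rect",round(x,4),round(y,4),np.round(wh,3),round(a,1),b.mean(0).round(),np.percentile(z,[5,50,95]).round(4))
E
```

```text
teacup [0.593 0.298] top 411 [0.045 0.055 0.057] 0.0008 (0.596, 0.31, 0.041) scene 634 [0.037 0.051 0.052] -0.0013 (0.601, 0.305, 0.041)
strainer [0.628 0.145] top 594 [0.053 0.076 0.078] 0.0013 (0.627, 0.144, 0.038) scene 670 [0.059 0.073 0.075] 0.0001 (0.628, 0.141, 0.039)
jug [ 0.62  -0.295] top 297 [0.058 0.067 0.068] 0.0002 (0.62, -0.305, 0.031) scene 966 [0.047 0.063 0.064] -0.0008 (0.622, -0.308, 0.031)
beaker [ 0.643 -0.157] top 343 [0.078 0.09  0.092] 0.0005 (0.641, -0.155, 0.028) scene 1247 [0.064 0.087 0.088] -0.0009 (0.644, -0.159, 0.029)
sugar [ 0.656 -0.01 ] top 663 [0.052 0.062 0.067] -0.0001 (0.672, -0.008, 0.044) scene 794 [0.049 0.059 0.063] -0.0008 (0.669, -0.004, 0.041)
candle [ 0.364 -0.433] top 816 [0.073 0.079 0.08 ] -0.0005 (0.364, -0.432, 0.032) scene 1219 [0.06  0.075 0.076] -0.0007 (0.369, -0.437, 0.032)
green [ 0.729 -0.244] top 455 [0.07  0.09  0.092] 0.0002 (0.728, -0.241, 0.029) scene 1536 [0.063 0.087 0.088] -0.0008 (0.731, -0.244, 0.029)
pink [0.729 0.302] top 296 [0.039 0.048 0.049] 0.0002 (0.731, 0.306, 0.038) scene 409 [0.034 0.045 0.045] -0.0029 (0.732, 0.304, 0.039)
yellow [0.756 0.191] top 267 [0.04  0.048 0.051] 0.0003 (0.762, 0.196, 0.038) scene 461 [0.034 0.044 0.046] -0.0032 (0.764, 0.191, 0.04)
rect 0.4458 0.1558 [0.101 0.194] 5.7 [199. 282.] [-0.0004  0.0056  0.0136]
rect 0.4542 -0.1657 [0.101 0.285] 3.2 [345. 277.] [-0.0004  0.0054  0.0133]
rect 0.6275 0.1436 [0.062 0.092] 18.7 [210. 201.] [-0.0008  0.0057  0.0445]
rect 0.6642 -0.007 [0.062 0.062] 45.0 [274. 183.] [0.0271 0.0517 0.0623]
rect 0.7249 -0.5543 [0.09  0.092] 44.5 [517. 157.] [0.015  0.0212 0.0258]
rect 0.767 0.2006 [0.063 0.053] 50.7 [181. 137.] [-0.0003  0.0216  0.0472]
```

View pics/crop.png

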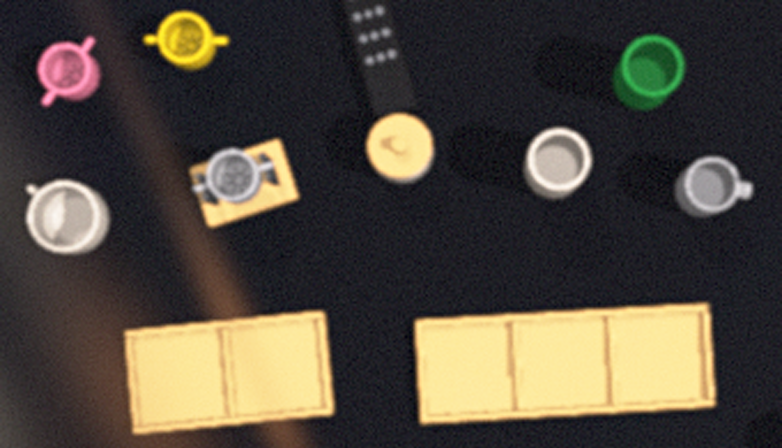

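The crop confirms the choice: the steel strainer hangs in the bamboo stand (235,175), the teacup's handle is at (30,188) and the jug's lip at (745,190). Next I move over the row to measure with the wrist camera.

Units first: shifts go in shares of 600 mm and turns go in shares of 90 degrees. So 13.4 cm / 60 = 0.2233, 10.7 cm / 60 = 0.1783, 0.15 rad / 1.5708 = 0.0955.

Call:
servo_tool(
  motion=[
    [8.5, 0.045, 0.035, 0.005, 0, 0, 0.0477],
    [8.5, 0.0883, 0.0717, 0.01, 0, 0, 0.0955],
    [8.5, 0.1333, 0.1067, 0.0167, 0, 0, 0.1432],
    [8.5, 0.1783, 0.1433, 0.0217, 0, 0, 0.191],
    [8.5, 0.2233, 0.1783, 0.0267, 0, 0, 0.2419],
  ],
)

```text
clock: 0.52
position: [0.2952, -0.4437, 0.2689]
tcp_rot: [-2.968, -1.027, -0.0]
wrist_force: [0.1, 0.3, -0.5]
finger_gap: 0.997
finger_force: 0.0
```

In the tool's units: 13.4 cm / 60 = 0.2233, 10.7 cm / 60 = 0.1783, 0.38 rad / 1.5708 = 0.2419.

Call:
servo_tool(
  motion=[
    [8.5, 0.045, 0.035, 0.005, 0, 0, 0.0477],
    [8.5, 0.0883, 0.0717, 0.01, 0, 0, 0.0955],
    [8.5, 0.1333, 0.1067, 0.0167, 0, 0, 0.1432],
    [8.5, 0.1783, 0.1433, 0.0217, 0, 0, 0.191],
    [8.5, 0.2233, 0.1783, 0.0267, 0, 0, 0.2419],
  ],
)

```text
clock: 0.93
position: [0.4293, -0.3365, 0.285]
tcp_rot: [-2.72, -1.57, 0.0]
wrist_force: [0.5, -0.6, -0.6]
finger_gap: 0.998
finger_force: 0.0
```

In the tool's units: 13.4 cm / 60 = 0.2233, 10.7 cm / 60 = 0.1783, 0.38 rad / 1.5708 = 0.2419.

Call:
servo_tool(
  motion=[
    [8.5, 0.045, 0.035, 0.005, 0, 0, 0.0477],
    [8.5, 0.0883, 0.0717, 0.01, 0, 0, 0.0955],
    [8.5, 0.1333, 0.1067, 0.0167, 0, 0, 0.1432],
    [8.5, 0.1783, 0.1433, 0.0217, 0, 0, 0.191],
    [8.5, 0.2233, 0.1783, 0.0267, 0, 0, 0.2419],
  ],
)

```text
clock: 1.35
position: [0.5633, -0.2296, 0.3009]
tcp_rot: [-2.375, -2.055, 0.001]
wrist_force: [0.5, 0.1, 0.8]
finger_gap: 0.998
finger_force: 0.0
```

Call:
servo_tool(
  motion=[
    [8.5, 0, 0, 0, 0, 0, 0],
    [8.5, 0, 0, 0, 0, 0, 0],
    [8.5, 0, 0, 0, 0, 0, 0],
    [8.5, 0, 0, 0, 0, 0, 0],
    [8.5, 0, 0, 0, 0, 0, 0],
  ],
)

```text
clock: 1.77
position: [0.5614, -0.2321, 0.3009]
tcp_rot: [-2.381, -2.048, 0.001]
wrist_force: [-0.2, 0.5, 0.7]
finger_gap: 0.994
finger_force: 0.0
```

```bash
python3 -c "
from h import *
shot('wrist','w1')"
```

```text
(no output)
```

In the tool's units: 19 cm / 60 = 0.3167, 15.2 cm / 60 = 0.2533, 0.45 rad / 1.5708 = 0.2865.

Call:
servo_tool(
  motion=[
    [8.5, 0, 0.0633, 0, 0, 0, 0.0573],
    [8.5, 0, 0.1267, 0, 0, 0, 0.1146],
    [8.5, 0, 0.19, 0, 0, 0, 0.1719],
    [8.5, 0, 0.2533, 0, 0, 0, 0.2292],
    [8.5, 0, 0.3167, 0, 0, 0, 0.2865],
  ],
)

```text
clock: 2.23
position: [0.5618, -0.0406, 0.3014]
tcp_rot: [1.859, 2.532, 0.0]
wrist_force: [0.4, 0.0, 0.2]
finger_gap: 1.001
finger_force: 0.0
```

In the tool's units: 19 cm / 60 = 0.3167, 15.2 cm / 60 = 0.2533.

Call:
servo_tool(
  motion=[
    [8.5, 0, 0.0633, 0, 0, 0, 0],
    [8.5, 0, 0.1267, 0, 0, 0, 0],
    [8.5, 0, 0.19, 0, 0, 0, 0],
    [8.5, 0, 0.2533, 0, 0, 0, 0],
    [8.5, 0, 0.3167, 0, 0, 0, 0],
  ],
)

```text
clock: 2.65
position: [0.5621, 0.1496, 0.3016]
tcp_rot: [1.864, 2.528, 0.0]
wrist_force: [0.5, -0.2, 0.2]
finger_gap: 0.994
finger_force: 0.0
```

Call:
servo_tool(
  motion=[
    [8.5, 0, 0, 0, 0, 0, 0],
    [8.5, 0, 0, 0, 0, 0, 0],
    [8.5, 0, 0, 0, 0, 0, 0],
    [8.5, 0, 0, 0, 0, 0, 0],
    [8.5, 0, 0, 0, 0, 0, 0],
  ],
)

```text
clock: 3.07
position: [0.5626, 0.1471, 0.3013]
tcp_rot: [1.865, 2.528, -0.0]
wrist_force: [0.8, -0.4, 0.2]
finger_gap: 0.998
finger_force: 0.0
```

```bash
python3 -c "
from h import *
shot('wrist','w2')
a=[cv2.imread(f'pics/w{i}.png') for i in (1,2)]
cv2.imwrite('pics/w12.png',cv2.resize(np.vstack(a),(560,600)) if 0 else np.hstack([cv2.resize(x,(400,300)) for x in a]))"
```

```text
(no output)
```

View pics/w12.png

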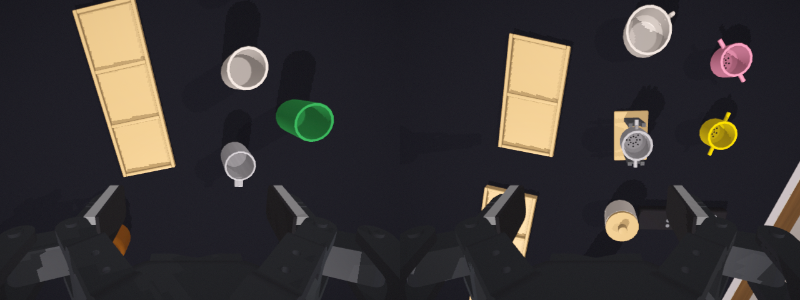

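The left half (w1) shows the beaker (244,68), green look-alike (305,120), jug (238,160) with its lip pointing down, and the whole tea tray. The right half (w2) shows the teacup (648,30), the strainer in its stand (636,145), the coffee tray (535,95) and the sugar pot (620,220).

```bash
cat > m.py <<'E'
from h import *
from scipy.optimize import least_squares
def rim(P,g,top,band=.006,rad=.05):
    t=P[(np.hypot(*(P[:,:2]-g).T)<rad)&(P[:,2]>top-band)&(P[:,2]<top+.008)]
    if len(t)<20: return None
    hull=cv2.convexHull(t[:,:2].astype(np.float32))[:,0]
    f=lambda q:np.hypot(hull[:,0]-q[0],hull[:,1]-q[1])-q[2]
    s=least_squares(f,[*t[:,:2].mean(0),.03],loss="soft_l1",f_scale=.001).x
    return s.round(4),np.median(t[:,2]).round(4),len(t)
def tray(im,c,h=.012,vis=None,amin=3000):
    hsv=cv2.cvtColor(im,cv2.COLOR_RGB2HSV)
    m=((hsv[...,0]>9)&(hsv[...,0]<28)&(hsv[...,1]>50)&(hsv[...,2]>110)).astype(np.uint8)
    m=cv2.morphologyEx(m,cv2.MORPH_CLOSE,np.ones((7,7)))
    for q in cv2.findContours(m,cv2.RETR_EXTERNAL,cv2.CHAIN_APPROX_NONE)[0]:
        if cv2.contourArea(q)<amin: continue
        W=np.array([ray(c,p[0],h)[:2] for p in q]).astype(np.float32); r=cv2.minAreaRect(W)
        print("  rect",np.round(r[0],4),np.round(r[1],3),round(r[2],1),"px",q[:,0].mean(0).round())
E
cat > m1.py <<'E'
from m import *
G=dict(teacup=(.597,.304,.052),strainer=(.628,.143,.075),jug=(.621,-.303,.064),beaker=(.643,-.157,.088),sugar=(.664,-.007,.052))
for n in("top","scene","w1","w2"):
    A=np.load(f"pics/{n}.npz"); c=cam(n if n[0]!="w" else "wrist",A["T"]); D=A["d"]; C=cloud(c,D); P=C[D>0]
    print(n)
    for k,(x,y,t) in G.items():
        r=rim(P,(x,y),t)
        if r is None: continue
        o=[k,*r]; cx,cy=r[0][:2]; R=np.hypot(P[:,0]-cx,P[:,1]-cy)
        lo,hi,z0,z1={"teacup":(.037,.055,.012,.05),"jug":(.0285,.042,.045,.07),"strainer":(.033,.041,.054,.072)}.get(k,(9,9,0,0))
        e=P[(R>lo)&(R<hi)&(P[:,2]>z0)&(P[:,2]<z1)][:,:2]
        if len(e)>3:
            if k=="strainer":
                rr=cv2.minAreaRect(e.astype(np.float32)); o+=["pins",rr]
            else: 
                v=np.median(e,0)-(cx,cy); o+=["dir",np.degrees(np.arctan2(v[1],v[0])).round(1),len(e)]
        print(" ",*o)
    if n!="scene": tray(A["im"],c)
    if n=="w2": print("stand foot"); tray(A["im"],c,.006,amin=300)
    if n[0]=="w": print(" floor z",np.median(P[(abs(P[:,0]-.45)<.02)&(abs(P[:,1]-(.11 if n=='w2' else -.1657))<.02)][:,2]).round(4))
E
python3 m1.py
```

```text
top
  teacup [0.5917 0.3042 0.0326] 0.0516 202 dir 50.0 14
  strainer [0.626  0.1502 0.0265] 0.0737 149 pins ((0.6374366879463196, 0.11514809727668762), (0.025297095999121666, 0.0072952453047037125), 23.233028411865234)
  jug [ 0.621  -0.3039  0.0275] 0.0633 144 dir 98.7 28
  beaker [ 0.6415 -0.155   0.0274] 0.0874 156
  sugar [ 0.6584 -0.0081  0.0291] 0.0519 534
  rect [0.4455 0.1554] [0.103 0.195] 5.4 px [199. 282.]
  rect [ 0.4541 -0.1664] [0.102 0.287] 3.2 px [345. 278.]
scene
  teacup [0.5946 0.3006 0.033 ] 0.0491 143 dir 51.6 35
  strainer [0.63   0.1408 0.024 ] 0.0723 128 pins ((0.6296102404594421, 0.1417948603630066), (0.025916332378983498, 0.07827542722225189), 18.55837059020996)
  jug [ 0.621  -0.3061  0.0279] 0.0617 242 dir -68.9 36
  beaker [ 0.6434 -0.1583  0.0277] 0.0858 235
  sugar [ 0.6604 -0.0116  0.0295] 0.0507 455
w1
  jug [ 0.6235 -0.3023  0.0259] 0.0623 695 dir -100.8 85
  beaker [ 0.6438 -0.1565  0.0277] 0.0867 1082
  rect [ 0.4575 -0.1653] [0.1   0.283] 3.2 px [201. 137.]
 floor z 0.004
w2
  teacup [0.5944 0.3038 0.0326] 0.0507 1225 dir 51.6 68
  strainer [0.6304 0.1442 0.0237] 0.0734 674 pins ((0.630157470703125, 0.14403992891311646), (0.026053564622998238, 0.07612380385398865), 17.74040985107422)
  sugar [ 0.6608 -0.0082  0.0294] 0.0507 1859
  rect [0.449  0.1565] [0.1   0.189] 5.6 px [212. 151.]
stand foot
  rect [ 0.9743 -0.1082] [0.055 0.03 ] 88.9 px [545. 465.]
  rect [ 0.6735 -0.0336] [0.066 0.066] 17.2 px [355. 362.]
  rect [ 0.4864 -0.0901] [0.03  0.142] 3.2 px [202. 357.]
  rect [ 0.4079 -0.0435] [0.069 0.031] 55.7 px [145. 313.]
  rect [0.9808 0.1057] [0.105 0.042] 89.9 px [625. 333.]
  rect [0.778  0.1939] [0.063 0.064] 44.7 px [510. 213.]
  rect [0.6297 0.1445] [0.06 0.09] 18.3 px [365. 206.]
  rect [0.4476 0.1557] [0.101 0.192] 5.6 px [212. 151.]
 floor z 0.004
```

In the tool's units: -13 cm / 60 = -0.2167, -12 cm / 60 = -0.2, 0.017 rad / 1.5708 = 0.0108.

Call:
servo_tool(
  motion=[
    [8.5, 0.0283, -0.0017, -0.05, 0, 0, 0.0108],
    [8.5, 0.0567, -0.0033, -0.1, 0, 0, 0.0108],
    [8.5, 0.085, -0.005, -0.15, 0, 0, 0.0108],
    [8.5, 0.1117, -0.005, -0.2, 0, 0, 0.0108],
    [8.5, 0.1117, -0.005, -0.2167, 0, 0, 0.0108],
  ],
)

```text
clock: 3.53
position: [0.6288, 0.1437, 0.1653]
tcp_rot: [-1.841, -2.539, 0.008]
wrist_force: [-1.4, 0.2, -0.8]
finger_gap: 0.996
finger_force: 0.0
```

Call:
servo_tool(
  motion=[
    [8.5, 0, 0, 0, 0, 0, 0],
    [8.5, 0, 0, 0, 0, 0, 0],
    [8.5, 0, 0, 0, 0, 0, 0],
    [8.5, 0, 0, 0, 0, 0, 0],
    [8.5, 0, 0, 0, 0, 0, 0],
  ],
)

```text
clock: 3.95
position: [0.6304, 0.1461, 0.1741]
tcp_rot: [1.838, 2.544, 0.005]
wrist_force: [-0.4, -0.3, -0.0]
finger_gap: 0.994
finger_force: 0.0
```

```bash
cat > m2.py <<'E'
from m import *
import sys
n,x,y,t=sys.argv[1],*map(float,sys.argv[2:5])
im,d,T=shot("wrist",n); c=cam("wrist",T); P=cloud(c,d)[d>0]
yaw=np.degrees(np.arctan2(T[1,0],T[0,0]))
print("tcp",T[:3,3].round(4),"yaw",yaw.round(1),"tilt",T[:3,2].round(4))
r=rim(P,(x,y),t); print(r)
tray(im,c)
if len(sys.argv)>5: tray(im,c,.006,amin=900)
E
python3 m2.py s1 .630 .144 .075 1
```

```text
tcp [0.6304 0.1461 0.1741] yaw 108.3 tilt [ 4.3e-03  4.0e-04 -1.0e+00]
(array([0.6305, 0.1442, 0.0237]), np.float64(0.0735), 1631)
  rect [0.7758 0.1939] [0.063 0.065] 45.4 px [512. 223.]
  rect [0.4501 0.1573] [0.104 0.19 ] 5.6 px [ 77. 126.]
  rect [ 0.4552 -0.0391] [0.082 0.043] 6.1 px [ 42. 354.]
  rect [0.7793 0.1936] [0.065 0.067] 45.4 px [512. 223.]
  rect [0.6252 0.1594] [0.06  0.058] 18.2 px [310. 198.]
  rect [0.4467 0.1562] [0.106 0.195] 5.6 px [ 77. 126.]
```

View pics/s1.png

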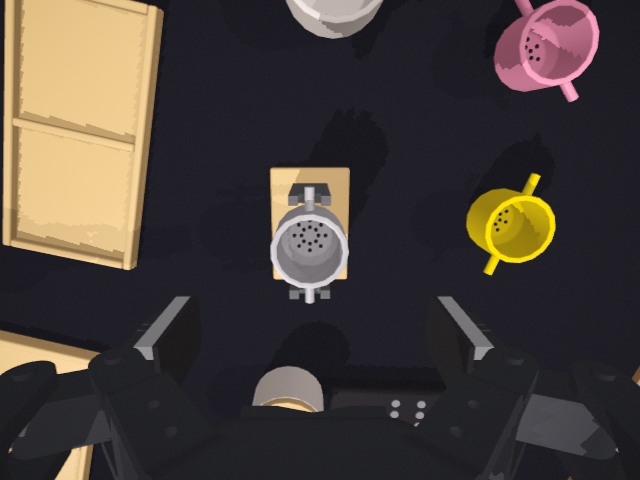

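The picture shows the steel strainer at (310,250), centred between the open fingers, with its pins along the image vertical between the uprights. The yellow and pink look-alikes are at (512,225) and (545,45). Two wrist positions agree on (0.6305, 0.1442), so I descend.

In the tool's units: -8.5 cm / 60 = -0.1417, -7.5 cm / 60 = -0.125.

Call:
servo_tool(
  motion=[
    [8.5, 0, -0.0033, -0.0333, 0, 0, 0],
    [8.5, 0, -0.0033, -0.0667, 0, 0, 0],
    [8.5, 0, -0.0033, -0.1, 0, 0, 0],
    [8.5, 0, -0.0033, -0.125, 0, 0, 0],
    [8.5, 0, -0.0033, -0.1417, 0, 0, 0],
  ],
)

```text
clock: 4.42
position: [0.6286, 0.1439, 0.0852]
tcp_rot: [-1.839, -2.545, 0.001]
wrist_force: [-0.4, -0.3, 0.2]
finger_gap: 0.996
finger_force: 0.0
```

In the tool's units: -2.4 cm / 60 = -0.04, -2.2 cm / 60 = -0.0367.

Call:
servo_tool(
  motion=[
    [8.5, 0, 0, -0.0133, 0, 0, 0],
    [8.5, 0, 0, -0.0267, 0, 0, 0],
    [8.5, 0, 0, -0.0367, 0, 0, 0],
    [8.5, 0, 0, -0.04, 0, 0, 0],
    [8.5, 0, 0, -0.04, 0, 0, 0],
  ],
)

```text
clock: 4.83
position: [0.6294, 0.1439, 0.0621]
tcp_rot: [-1.84, -2.546, 0.0]
wrist_force: [-0.4, 0.1, -0.3]
finger_gap: 0.999
finger_force: 0.0
```

Call:
servo_tool(
  motion=[
    [8.5, 0, 0, 0, 0, 0, 0],
    [8.5, 0, 0, 0, 0, 0, 0],
    [8.5, 0, 0, 0, 0, 0, 0],
    [8.5, 0, 0, 0, 0, 0, 0],
    [8.5, 0, 0, 0, 0, 0, 0],
  ],
)

```text
clock: 5.25
position: [0.6297, 0.1439, 0.0627]
tcp_rot: [1.84, 2.546, 0.001]
wrist_force: [-0.6, 0.2, -0.6]
finger_gap: 1.001
finger_force: 0.0
```

```bash
python3 m2.py s2 .630 .144 .075
```

```text
tcp [0.6297 0.1439 0.0627] yaw 108.3 tilt [ 7.e-04  1.e-04 -1.e+00]
(array([0.6222, 0.1688, 0.0504]), np.float64(0.0736), 9036)
  rect [0.7654 0.1801] [0.037 0.075] 31.0 px [609. 286.]
  rect [0.6244 0.1623] [0.057 0.054] 18.3 px [311. 227.]
  rect [0.4956 0.1457] [0.023 0.158] 6.0 px [ 26. 164.]
```

Call:
servo_tool(
  motion=[
    [7, 0, 0, 0, 0, 0, 0],
    [6, 0, 0, 0, 0, 0, 0],
    [5.4, 0, 0, 0, 0, 0, 0],
    [5.2, 0, 0, 0, 0, 0, 0],
    [5.0, 0, 0, 0, 0, 0, 0],
  ],
  grip_force=25,
)

```text
clock: 5.72
position: [0.6294, 0.1438, 0.0622]
tcp_rot: [-1.84, -2.546, 0.0]
wrist_force: [-1.0, 0.2, 0.2]
finger_gap: 0.584
finger_force: 0.0
```

Call:
servo_tool(
  motion=[
    [4.9, 0, 0, 0, 0, 0, 0],
    [4.8, 0, 0, 0, 0, 0, 0],
    [4.6, 0, 0, 0, 0, 0, 0],
    [4.3, 0, 0, 0, 0, 0, 0],
    [4.0, 0, 0, 0, 0, 0, 0],
  ],
  grip_force=25,
)

```text
clock: 6.13
position: [0.6293, 0.1438, 0.0623]
tcp_rot: [-1.84, -2.546, 0.0]
wrist_force: [-1.2, -0.6, -0.3]
finger_gap: 0.543
finger_force: 26.0
```

Call:
servo_tool(
  motion=[
    [4.0, 0, 0, 0, 0, 0, 0],
    [4.0, 0, 0, 0, 0, 0, 0],
    [4.0, 0, 0, 0, 0, 0, 0],
    [4.0, 0, 0, 0, 0, 0, 0],
    [4.0, 0, 0, 0, 0, 0, 0],
  ],
  grip_force=25,
)

```text
clock: 6.55
position: [0.6293, 0.1438, 0.0623]
tcp_rot: [-1.84, -2.546, 0.0]
wrist_force: [-1.4, -0.8, 2.4]
finger_gap: 0.544
finger_force: 26.0
```

In the tool's units: 2.5 cm / 60 = 0.0417, 1.8 cm / 60 = 0.03.

Call:
servo_tool(
  motion=[
    [4.0, 0, 0, 0.005, 0, 0, 0],
    [4.0, 0, 0, 0.0117, 0, 0, 0],
    [4.0, 0, 0, 0.02, 0, 0, 0],
    [4.0, 0, 0, 0.03, 0, 0, 0],
    [4.0, 0, 0, 0.0417, 0, 0, 0],
  ],
)

```text
clock: 6.97
position: [0.6294, 0.1439, 0.0877]
tcp_rot: [-1.84, -2.546, 0.0]
wrist_force: [0.3, -0.8, -0.8]
finger_gap: 0.542
finger_force: 25.9
```

In the tool's units: 6.5 cm / 60 = 0.1083, 5 cm / 60 = 0.0833.

Call:
servo_tool(
  motion=[
    [4.0, 0, 0, 0.0167, 0, 0, 0],
    [4.0, 0, 0, 0.0367, 0, 0, 0],
    [4.0, 0, 0, 0.0583, 0, 0, 0],
    [4.0, 0, 0, 0.0833, 0, 0, 0],
    [4.0, 0, 0, 0.1083, 0, 0, 0],
  ],
)

```text
clock: 7.38
position: [0.6297, 0.1439, 0.1543]
tcp_rot: [1.84, 2.545, 0.001]
wrist_force: [-0.0, 0.2, -0.5]
finger_gap: 0.544
finger_force: 25.9
```

In the tool's units: 1 cm / 60 = 0.0167, 0.8 cm / 60 = 0.0133.

Call:
servo_tool(
  motion=[
    [4.0, 0, 0, 0.0133, 0, 0, 0],
    [4.0, 0, 0, 0.0167, 0, 0, 0],
    [4.0, 0, 0, 0.0167, 0, 0, 0],
    [4.0, 0, 0, 0.0167, 0, 0, 0],
    [4.0, 0, 0, 0.0167, 0, 0, 0],
  ],
)

```text
clock: 7.8
position: [0.6286, 0.1437, 0.161]
tcp_rot: [-1.839, -2.545, 0.002]
wrist_force: [0.5, 0.2, -1.5]
finger_gap: 0.543
finger_force: 25.9
```

```bash
cat > m3.py <<'E'
# held object: its points in the tool frame (z below tcp); compares rim centre/tilt to the tool axis
from m import *
import sys
im,d,T=shot("wrist",sys.argv[1]); c=cam("wrist",T); P=cloud(c,d); P=((P-T[:3,3])@T[:3,:3]); P[d==0]=9
print("tcp",T[:3,3].round(4),"yaw",np.degrees(np.arctan2(T[1,0],T[0,0])).round(1),"axis",T[:3,2].round(4))
Q=P[(np.abs(P[...,0])<.045)&(np.abs(P[...,1])<.021)&(P[...,2]<.06)&(P[...,2]>-.06)]
z=Q[:,2]; zt=np.percentile(z,3); t=Q[z<zt+.006]
A=np.c_[t[:,:2],np.ones(len(t))]; s=np.linalg.lstsq(A,t[:,2],rcond=None)[0]
print("top z(tool)",zt.round(4),"rim x range",np.percentile(t[:,0],[1,99]).round(4),"slopes",s[:2].round(3))
h=float(sys.argv[2]); print("underside below tcp", (h+zt).round(4))
E
python3 m3.py s3 .045
```

```text
tcp [0.6286 0.1437 0.161 ] yaw 108.3 axis [-2.4e-03 -2.0e-04 -1.0e+00]
top z(tool) -0.0592 rim x range [0.0101 0.0178] slopes [-0.01  -0.001]
underside below tcp -0.0142
```

View pics/s3.png

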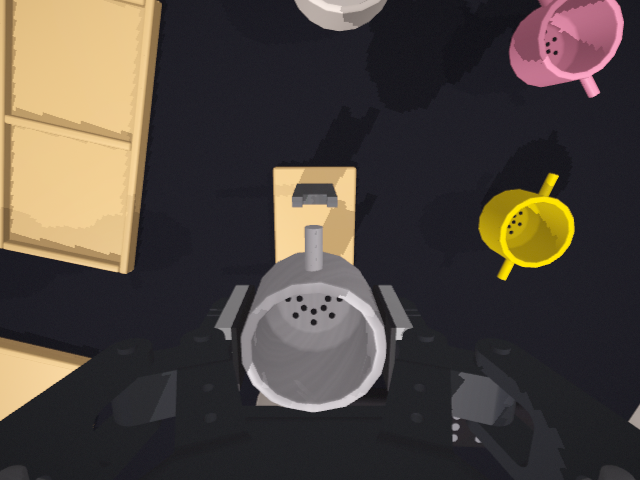

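The strainer is held level between the pads at (313,345), and the empty stand is behind it at (315,215). I carry it to the middle compartment.

In the tool's units: -12.4 cm / 60 = -0.2067, -9.3 cm / 60 = -0.155, -0.106 rad / 1.5708 = -0.0675.

Call:
servo_tool(
  motion=[
    [4, -0.0117, -0.02, 0, 0, 0, -0.0064],
    [4, -0.0317, -0.0567, 0, 0, 0, -0.0191],
    [4, -0.0567, -0.1033, 0, 0, 0, -0.0337],
    [4, -0.0867, -0.155, 0, 0, 0, -0.0509],
    [4, -0.115, -0.2067, 0, 0, 0, -0.0675],
  ],
)

```text
clock: 8.27
position: [0.559, 0.0191, 0.1612]
tcp_rot: [-1.972, -2.444, 0.002]
wrist_force: [0.3, -0.7, -1.2]
finger_gap: 0.54
finger_force: 26.0
```

In the tool's units: -14.8 cm / 60 = -0.2467, -12.4 cm / 60 = -0.2067, -0.127 rad / 1.5708 = -0.0809.

Call:
servo_tool(
  motion=[
    [4, -0.0283, -0.0517, 0, 0, 0, -0.0166],
    [4, -0.0567, -0.1033, 0, 0, 0, -0.0337],
    [4, -0.0867, -0.155, 0, 0, 0, -0.0503],
    [4, -0.115, -0.2067, 0, 0, 0, -0.0675],
    [4, -0.1383, -0.2467, 0, 0, 0, -0.0809],
  ],
)

```text
clock: 8.68
position: [0.4756, -0.1299, 0.1615]
tcp_rot: [-2.125, -2.312, 0.002]
wrist_force: [0.6, -0.4, -1.0]
finger_gap: 0.541
finger_force: 26.0
```

In the tool's units: -3.7 cm / 60 = -0.0617, -3.4 cm / 60 = -0.0567, -0.031 rad / 1.5708 = -0.0197.

Call:
servo_tool(
  motion=[
    [4, -0.015, -0.0283, 0, 0, 0, -0.0089],
    [4, -0.025, -0.0467, 0, 0, 0, -0.0153],
    [4, -0.0317, -0.0567, 0, 0, 0, -0.0185],
    [4, -0.0333, -0.0617, 0, 0, 0, -0.0197],
    [4, -0.0333, -0.0617, 0, 0, 0, -0.0197],
  ],
)

```text
clock: 9.1
position: [0.4572, -0.1653, 0.1619]
tcp_rot: [-2.16, -2.281, 0.0]
wrist_force: [0.8, -0.3, -0.7]
finger_gap: 0.546
finger_force: 26.1
```

In the tool's units: -6 cm / 60 = -0.1, -5.4 cm / 60 = -0.09.

Call:
servo_tool(
  motion=[
    [4, 0, 0, -0.0133, 0, 0, 0],
    [4, 0, 0, -0.0367, 0, 0, 0],
    [4, 0, 0, -0.0667, 0, 0, 0],
    [4, 0, 0, -0.09, 0, 0, 0],
    [4, 0, 0, -0.1, 0, 0, 0],
  ],
)

```text
clock: 9.52
position: [0.4562, -0.1633, 0.0996]
tcp_rot: [-2.154, -2.28, 0.001]
wrist_force: [-0.9, 0.1, -2.1]
finger_gap: 0.546
finger_force: 26.1
```

Call:
servo_tool(
  motion=[
    [4, 0, 0, 0, 0, 0, 0],
    [4, 0, 0, 0, 0, 0, 0],
    [4, 0, 0, 0, 0, 0, 0],
    [4, 0, 0, 0, 0, 0, 0],
    [4, 0, 0, 0, 0, 0, 0],
  ],
)

```text
clock: 9.93
position: [0.4582, -0.1655, 0.1032]
tcp_rot: [2.158, 2.28, 0.001]
wrist_force: [-0.3, -0.8, -0.9]
finger_gap: 0.547
finger_force: 26.1
```

```bash
cat > m4.py <<'E'
# tray edges in the held view: bamboo points, wall tops
from m import *
import sys
im,d,T=shot("wrist",sys.argv[1]); c=cam("wrist",T); 
o=robot.get_obs(); print(o["clock"],T[:3,3].round(4),np.degrees(np.arctan2(T[1,0],T[0,0])).round(1),T[:3,2].round(4)); tray(im,c,amin=2000)
E
python3 m4.py s4; python3 - <<'E'
import cv2;cv2.imwrite('pics/s4s.png',cv2.resize(cv2.imread('pics/s4.png'),(400,300)))
E
```

```text
9.9833 [ 0.4582 -0.1655  0.1032] 93.2 [ 0.0018 -0.001  -1.    ]
  rect [ 0.4533 -0.1137] [0.097 0.158] 3.1 px [305. 146.]
```

View pics/s4.png

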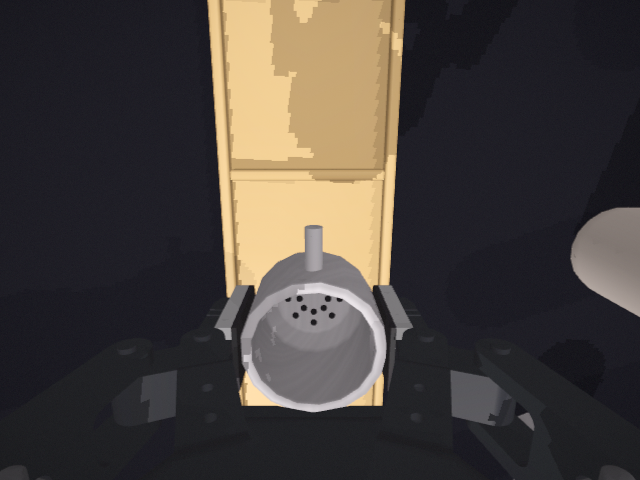

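The strainer is centred over the middle compartment, with the divider at row 175 and the walls at columns 232 and 385. I lower it.

In the tool's units: -5.4 cm / 60 = -0.09, -5 cm / 60 = -0.0833.

Call:
servo_tool(
  motion=[
    [4, -0.0017, 0, -0.025, 0, 0, 0],
    [4, -0.0017, 0, -0.05, 0, 0, 0],
    [4, -0.0017, 0, -0.07, 0, 0, 0],
    [4, -0.0017, 0, -0.0833, 0, 0, 0],
    [4, -0.0017, 0, -0.09, 0, 0, 0],
  ],
)

```text
clock: 10.4
position: [0.4559, -0.1649, 0.0474]
tcp_rot: [-2.159, -2.28, 0.001]
wrist_force: [0.6, 0.1, -0.5]
finger_gap: 0.548
finger_force: 26.1
```

Call:
servo_tool(
  motion=[
    [4, 0, 0, 0, 0, 0, 0],
    [4, 0, 0, 0, 0, 0, 0],
    [4, 0, 0, 0, 0, 0, 0],
    [4, 0, 0, 0, 0, 0, 0],
    [4, 0, 0, 0, 0, 0, 0],
  ],
)

```text
clock: 10.82
position: [0.457, -0.1655, 0.049]
tcp_rot: [2.159, 2.281, 0.0]
wrist_force: [-1.0, 0.4, -2.4]
finger_gap: 0.541
finger_force: 26.1
```

Call:
servo_tool(
  motion=[
    [4, 0, 0, -0.005, 0, 0, 0],
    [4, 0, 0, -0.01, 0, 0, 0],
    [4, 0, 0, -0.0133, 0, 0, 0],
    [4, 0, 0, -0.015, 0, 0, 0],
    [4, 0, 0, -0.0158, 0, 0, 0],
  ],
)

```text
clock: 11.23
position: [0.4561, -0.165, 0.0383]
tcp_rot: [-2.159, -2.281, 0.0]
wrist_force: [-0.2, 0.5, -0.3]
finger_gap: 0.545
finger_force: 26.1
```

In the tool's units: -0.15 cm / 60 = -0.0025, -0.1 cm / 60 = -0.0017.

Call:
servo_tool(
  motion=[
    [4, 0, 0, -0.0008, 0, 0, 0],
    [4, 0, 0, -0.0017, 0, 0, 0],
    [4, 0, 0, -0.0025, 0, 0, 0],
    [4, 0, 0, -0.0025, 0, 0, 0],
    [4, 0, 0, -0.0025, 0, 0, 0],
  ],
)

```text
clock: 11.65
position: [0.4565, -0.1652, 0.0374]
tcp_rot: [2.159, 2.282, 0.0]
wrist_force: [-0.1, -0.3, 0.7]
finger_gap: 0.545
finger_force: 26.1
```

In the tool's units: -0.1 cm / 60 = -0.0017, -0.05 cm / 60 = -0.0008.

Call:
servo_tool(
  motion=[
    [4, 0, 0, -0.0008, 0, 0, 0],
    [4, 0, 0, -0.0017, 0, 0, 0],
    [4, 0, 0, -0.0017, 0, 0, 0],
    [4, 0, 0, -0.0017, 0, 0, 0],
    [4, 0, 0, -0.0017, 0, 0, 0],
  ],
)

```text
clock: 12.07
position: [0.4566, -0.1652, 0.0374]
tcp_rot: [-2.159, -2.282, 0.0]
wrist_force: [-4.6, 1.5, 9.6]
finger_gap: 0.541
finger_force: 27.2
```

Contact at about 10 N. I release slowly.

In the tool's units: 0.1 cm / 60 = 0.0017, 0.08 cm / 60 = 0.0013.

Call:
servo_tool(
  motion=[
    [4, 0, 0, 0.0008, 0, 0, 0],
    [4.6, 0, 0, 0.0013, 0, 0, 0],
    [5, 0, 0, 0.0013, 0, 0, 0],
    [5.4, 0, 0, 0.0017, 0, 0, 0],
    [6, 0, 0, 0.0017, 0, 0, 0],
  ],
)

```text
clock: 12.48
position: [0.4566, -0.1653, 0.0372]
tcp_rot: [2.159, 2.281, 0.0]
wrist_force: [1.6, 0.7, -0.9]
finger_gap: 0.701
finger_force: 0.0
```

In the tool's units: 2 cm / 60 = 0.0333, 1 cm / 60 = 0.0167.

Call:
servo_tool(
  motion=[
    [6.8, 0, 0, 0, 0, 0, 0],
    [7.4, 0, 0, 0, 0, 0, 0],
    [7.4, 0, 0, 0.005, 0, 0, 0],
    [7.4, 0, 0, 0.0167, 0, 0, 0],
    [7.4, 0, 0, 0.0333, 0, 0, 0],
  ],
)

```text
clock: 12.9
position: [0.4558, -0.1648, 0.0573]
tcp_rot: [-2.158, -2.28, 0.001]
wrist_force: [0.4, -0.4, 0.4]
finger_gap: 0.868
finger_force: 0.0
```

In the tool's units: 15 cm / 60 = 0.25, 13 cm / 60 = 0.2167.

Call:
servo_tool(
  motion=[
    [7.4, 0, 0, 0.0333, 0, 0, 0],
    [7.4, 0, 0, 0.0833, 0, 0, 0],
    [8.5, 0, 0, 0.15, 0, 0, 0],
    [8.5, 0, 0, 0.2167, 0, 0, 0],
    [8.5, 0, 0, 0.25, 0, 0, 0],
  ],
)

```text
clock: 13.32
position: [0.4588, -0.1664, 0.2138]
tcp_rot: [2.153, 2.275, 0.004]
wrist_force: [1.2, -0.5, -0.5]
finger_gap: 0.995
finger_force: 0.0
```

```bash
python3 m2.py s5 .4566 -.1652 .05
```

```text
tcp [ 0.4588 -0.1664  0.2138] yaw 93.2 tilt [ 0.0084 -0.0048 -1.    ]
(array([ 0.4583, -0.1647,  0.0237]), np.float64(0.0486), 997)
  rect [ 0.456  -0.1655] [0.098 0.28 ] 3.1 px [306. 190.]
  rect [ 0.6797 -0.0107] [0.053 0.041] 3.3 px [611.  26.]
```

The strainer stands in the middle compartment at (0.458, -0.165), with its rim height right. Next is the teacup.

In the tool's units: 17.2 cm / 60 = 0.2867, 13.4 cm / 60 = 0.2233, -0.25 rad / 1.5708 = -0.1592.

Call:
servo_tool(
  motion=[
    [8.5, 0.0133, 0.045, 0, 0, 0, -0.0286],
    [8.5, 0.03, 0.1, 0, 0, 0, -0.0637],
    [8.5, 0.0467, 0.16, 0, 0, 0, -0.0955],
    [8.5, 0.065, 0.2233, 0, 0, 0, -0.1273],
    [8.5, 0.0833, 0.2867, 0, 0, 0, -0.1592],
  ],
)

```text
clock: 13.78
position: [0.5067, 0.0083, 0.2083]
tcp_rot: [2.43, 1.99, 0.002]
wrist_force: [1.9, 0.5, -0.1]
finger_gap: 0.995
finger_force: 0.0
```

In the tool's units: 19 cm / 60 = 0.3167, 15.2 cm / 60 = 0.2533, -0.3 rad / 1.5708 = -0.191.

Call:
servo_tool(
  motion=[
    [8.5, 0.0183, 0.0633, 0, 0, 0, -0.0382],
    [8.5, 0.0367, 0.1267, 0, 0, 0, -0.0764],
    [8.5, 0.055, 0.19, 0, 0, 0, -0.1146],
    [8.5, 0.0733, 0.2533, -0.0083, 0, 0, -0.1528],
    [8.5, 0.0917, 0.3167, -0.0167, 0, 0, -0.191],
  ],
)

```text
clock: 14.2
position: [0.562, 0.199, 0.1985]
tcp_rot: [2.699, 1.606, 0.003]
wrist_force: [1.4, -1.1, 0.2]
finger_gap: 0.997
finger_force: 0.0
```

In the tool's units: 10.8 cm / 60 = 0.18, 9.5 cm / 60 = 0.1583, -0.176 rad / 1.5708 = -0.112.

Call:
servo_tool(
  motion=[
    [8.5, 0.0167, 0.0583, -0.0083, 0, 0, -0.0318],
    [8.5, 0.0333, 0.1167, -0.0167, 0, 0, -0.0637],
    [8.5, 0.045, 0.1583, -0.025, 0, 0, -0.0955],
    [8.5, 0.0517, 0.18, -0.025, 0, 0, -0.112],
    [8.5, 0.0517, 0.18, -0.025, 0, 0, -0.112],
  ],
)

```text
clock: 14.62
position: [0.5923, 0.308, 0.1822]
tcp_rot: [-2.826, -1.37, -0.001]
wrist_force: [0.6, -0.2, 0.9]
finger_gap: 0.997
finger_force: 0.0
```

Call:
servo_tool(
  motion=[
    [8.5, 0, 0, 0, 0, 0, 0],
    [8.5, 0, 0, 0, 0, 0, 0],
    [8.5, 0, 0, 0, 0, 0, 0],
    [8.5, 0, 0, 0, 0, 0, 0],
    [8.5, 0, 0, 0, 0, 0, 0],
  ],
)

```text
clock: 15.03
position: [0.5926, 0.3038, 0.1827]
tcp_rot: [2.83, 1.364, 0.0]
wrist_force: [0.5, -0.6, 0.3]
finger_gap: 0.993
finger_force: 0.0
```

```bash
cat > m5.py <<'E'
from m import *
import sys
n,x,y,t,lo,hi,z0,z1=sys.argv[1],*map(float,sys.argv[2:9])
im,d,T=shot("wrist",n); c=cam("wrist",T); P=cloud(c,d)[d>0]; P[:,2]+=.0013
print("tcp",T[:3,3].round(4),"yaw",np.degrees(np.arctan2(T[1,0],T[0,0])).round(1),T[:3,2].round(4))
r=rim(P,(x,y),t); print(r); cx,cy=r[0][:2]; R=np.hypot(P[:,0]-cx,P[:,1]-cy)
e=P[(R>lo)&(R<hi)&(P[:,2]>z0)&(P[:,2]<z1)][:,:2]
if len(e): v=np.median(e,0)-(cx,cy); print("dir",np.degrees(np.arctan2(v[1],v[0])).round(1),len(e))
E
python3 m5.py c1 .5944 .3038 .052 .037 .055 .013 .05
```

```text
tcp [0.5926 0.3038 0.1827] yaw 51.5 [ 2.e-04 -0.e+00 -1.e+00]
(array([0.5947, 0.3041, 0.0327]), np.float64(0.0519), 1893)
dir 51.9 159
```

View pics/c1.png

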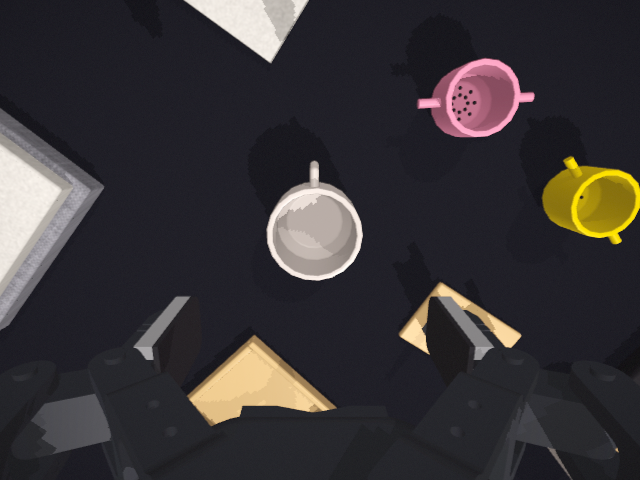

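The white teacup is at (314,235), with its handle pointing up at (314,172), in line with the tool. Offset is 2 mm, so I descend and grip.

In the tool's units: -12.5 cm / 60 = -0.2083, -11 cm / 60 = -0.1833.

Call:
servo_tool(
  motion=[
    [8.5, 0.0033, 0, -0.05, 0, 0, 0],
    [8.5, 0.0033, 0, -0.1, 0, 0, 0],
    [8.5, 0.0033, 0, -0.15, 0, 0, 0],
    [8.5, 0.0033, 0, -0.1833, 0, 0, 0],
    [8.5, 0.0033, 0, -0.2083, 0, 0, 0],
  ],
)

```text
clock: 15.5
position: [0.5928, 0.3038, 0.0543]
tcp_rot: [-2.829, -1.365, 0.007]
wrist_force: [-0.3, 0.3, 0.6]
finger_gap: 0.997
finger_force: 0.0
```

In the tool's units: -1.8 cm / 60 = -0.03, -1.4 cm / 60 = -0.0233.

Call:
servo_tool(
  motion=[
    [8.5, 0, 0, -0.0133, 0, 0, 0],
    [8.5, 0, 0, -0.0233, 0, 0, 0],
    [8.5, 0, 0, -0.03, 0, 0, 0],
    [8.5, 0, 0, -0.03, 0, 0, 0],
    [8.5, 0, 0, -0.03, 0, 0, 0],
  ],
)

```text
clock: 15.92
position: [0.5954, 0.3052, 0.0406]
tcp_rot: [2.829, 1.366, 0.004]
wrist_force: [0.4, 0.3, -0.5]
finger_gap: 0.997
finger_force: 0.0
```

Call:
servo_tool(
  motion=[
    [7.6, 0, 0, 0, 0, 0, 0],
    [7.2, 0, 0, 0, 0, 0, 0],
    [6.9, 0, 0, 0, 0, 0, 0],
    [6.7, 0, 0, 0, 0, 0, 0],
    [6.6, 0, 0, 0, 0, 0, 0],
  ],
  grip_force=30,
)

```text
clock: 16.33
position: [0.5946, 0.3049, 0.0396]
tcp_rot: [2.829, 1.366, 0.001]
wrist_force: [-0.4, 0.2, -1.0]
finger_gap: 0.781
finger_force: 0.0
```

Call:
servo_tool(
  motion=[
    [6.4, 0, 0, 0, 0, 0, 0],
    [6, 0, 0, 0, 0, 0, 0],
    [5.8, 0, 0, 0, 0, 0, 0],
    [5.8, 0, 0, 0, 0, 0, 0],
    [5.8, 0, 0, 0, 0, 0, 0],
  ],
  grip_force=30,
)

```text
clock: 16.75
position: [0.5947, 0.305, 0.0397]
tcp_rot: [-2.829, -1.366, -0.001]
wrist_force: [-1.0, -0.5, 3.6]
finger_gap: 0.743
finger_force: 34.5
```

In the tool's units: 9 cm / 60 = 0.15, 6.4 cm / 60 = 0.1067.

Call:
servo_tool(
  motion=[
    [5.8, 0, 0, 0.0067, 0, 0, 0],
    [5.8, 0, 0, 0.0233, 0, 0, 0],
    [5.8, 0, 0, 0.0567, 0, 0, 0],
    [5.8, 0, 0, 0.1067, 0, 0, 0],
    [5.8, 0, 0, 0.15, 0, 0, 0],
  ],
  grip_force=35,
)

```text
clock: 17.17
position: [0.5936, 0.3044, 0.1296]
tcp_rot: [-2.829, -1.366, 0.004]
wrist_force: [0.2, 0.1, -1.6]
finger_gap: 0.745
finger_force: 39.2
```

In the tool's units: -13.2 cm / 60 = -0.22, -9.8 cm / 60 = -0.1633, 0.26 rad / 1.5708 = 0.1655.

Call:
servo_tool(
  motion=[
    [5.8, -0.0067, -0.0167, 0.01, 0, 0, 0.0127],
    [5.8, -0.02, -0.0533, 0.0167, 0, 0, 0.0382],
    [5.8, -0.04, -0.1067, 0.0167, 0, 0, 0.0764],
    [5.8, -0.0617, -0.1633, 0.0167, 0, 0, 0.121],
    [5.8, -0.0833, -0.22, 0.0167, 0, 0, 0.1655],
  ],
)

```text
clock: 17.58
position: [0.5435, 0.1718, 0.1396]
tcp_rot: [2.624, 1.727, -0.0]
wrist_force: [0.6, -1.0, -1.8]
finger_gap: 0.747
finger_force: 39.2
```

In the tool's units: -16.6 cm / 60 = -0.2767, -13.6 cm / 60 = -0.2267, 0.33 rad / 1.5708 = 0.2101.

Call:
servo_tool(
  motion=[
    [5.8, -0.0217, -0.0567, 0, 0, 0, 0.0446],
    [5.8, -0.0433, -0.1133, 0, 0, 0, 0.0891],
    [5.8, -0.065, -0.17, 0, 0, 0, 0.1337],
    [5.8, -0.0867, -0.2267, 0, 0, 0, 0.1783],
    [5.8, -0.105, -0.2767, 0, 0, 0, 0.2101],
  ],
)

```text
clock: 18.0
position: [0.4799, 0.0051, 0.1395]
tcp_rot: [-2.306, -2.133, 0.001]
wrist_force: [0.9, -0.3, -1.7]
finger_gap: 0.743
finger_force: 39.2
```

In the tool's units: -8.1 cm / 60 = -0.135, -7.8 cm / 60 = -0.13, 0.138 rad / 1.5708 = 0.0879.

Call:
servo_tool(
  motion=[
    [5.8, -0.0167, -0.05, 0, 0, 0, 0.0318],
    [5.8, -0.03, -0.0867, 0, 0, 0, 0.0573],
    [5.8, -0.0417, -0.1133, 0, 0, 0, 0.0764],
    [5.8, -0.05, -0.13, 0, 0, 0, 0.0879],
    [5.8, -0.0517, -0.135, 0, 0, 0, 0.0879],
  ],
)

```text
clock: 18.42
position: [0.4494, -0.0756, 0.1395]
tcp_rot: [-2.16, -2.281, 0.001]
wrist_force: [0.3, -0.1, -1.6]
finger_gap: 0.744
finger_force: 39.2
```

In the tool's units: -6.5 cm / 60 = -0.1083, -6 cm / 60 = -0.1.

Call:
servo_tool(
  motion=[
    [5.8, 0, 0, -0.0167, 0, 0, 0],
    [5.8, 0, 0, -0.0417, 0, 0, 0],
    [5.8, 0, 0, -0.075, 0, 0, 0],
    [5.8, 0, 0, -0.1, 0, 0, 0],
    [5.8, 0, 0, -0.1083, 0, 0, 0],
  ],
)

```text
clock: 18.83
position: [0.4484, -0.0725, 0.0714]
tcp_rot: [-2.153, -2.281, 0.003]
wrist_force: [-0.4, 0.2, -2.3]
finger_gap: 0.747
finger_force: 39.3
```

Call:
servo_tool(
  motion=[
    [5.8, 0, 0, 0, 0, 0, 0],
    [5.8, 0, 0, 0, 0, 0, 0],
    [5.8, 0, 0, 0, 0, 0, 0],
    [5.8, 0, 0, 0, 0, 0, 0],
    [5.8, 0, 0, 0, 0, 0, 0],
  ],
)

```text
clock: 19.25
position: [0.4513, -0.0744, 0.0752]
tcp_rot: [2.156, 2.282, 0.001]
wrist_force: [-0.1, 0.6, -2.1]
finger_gap: 0.747
finger_force: 39.3
```

```bash
python3 m4.py c2
```

```text
19.3 [ 0.4513 -0.0744  0.0752] 93.3 [ 2.e-03 -7.e-04 -1.e+00]
  rect [ 0.45   -0.0547] [0.097 0.061] 3.2 px [297. 218.]
```

View pics/c2.png

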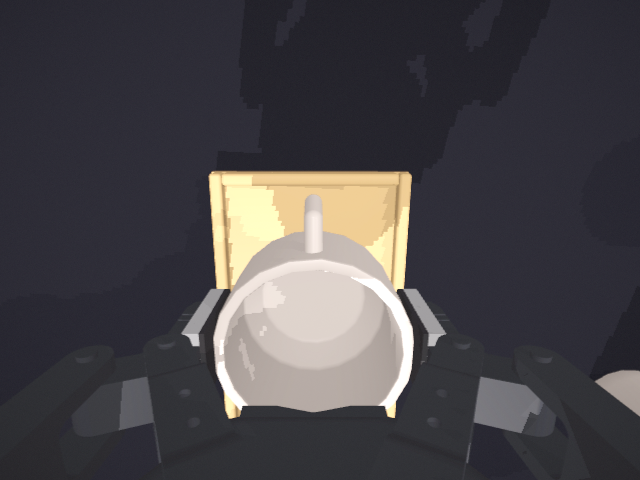

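The cup is centred over the end compartment, with its handle at (314,220) pointing to the outer wall. I lower it.

In the tool's units: -2.5 cm / 60 = -0.0417, -2.3 cm / 60 = -0.0383.

Call:
servo_tool(
  motion=[
    [5.8, 0, 0, -0.0133, 0, 0, 0],
    [5.8, 0, 0, -0.025, 0, 0, 0],
    [5.8, 0, 0, -0.0333, 0, 0, 0],
    [5.8, 0, 0, -0.0383, 0, 0, 0],
    [5.8, 0, 0, -0.0417, 0, 0, 0],
  ],
)

```text
clock: 19.72
position: [0.4497, -0.0739, 0.0482]
tcp_rot: [-2.156, -2.282, 0.001]
wrist_force: [-0.6, 0.0, -2.2]
finger_gap: 0.747
finger_force: 39.3
```

In the tool's units: -0.3 cm / 60 = -0.005, -0.2 cm / 60 = -0.0033.

Call:
servo_tool(
  motion=[
    [5.8, 0, 0, -0.0017, 0, 0, 0],
    [5.8, 0, 0, -0.0033, 0, 0, 0],
    [5.8, 0, 0, -0.005, 0, 0, 0],
    [5.8, 0, 0, -0.005, 0, 0, 0],
    [5.8, 0, 0, -0.005, 0, 0, 0],
  ],
)

```text
clock: 20.13
position: [0.4506, -0.0742, 0.0464]
tcp_rot: [2.157, 2.284, 0.0]
wrist_force: [-0.1, 1.0, -1.8]
finger_gap: 0.745
finger_force: 39.3
```

In the tool's units: -0.15 cm / 60 = -0.0025, -0.1 cm / 60 = -0.0017.

Call:
servo_tool(
  motion=[
    [5.8, 0, 0, -0.0008, 0, 0, 0],
    [5.8, 0, 0, -0.0017, 0, 0, 0],
    [5.8, 0, 0, -0.0025, 0, 0, 0],
    [5.8, 0, 0, -0.0025, 0, 0, 0],
    [5.8, 0, 0, -0.0025, 0, 0, 0],
  ],
)

```text
clock: 20.55
position: [0.4504, -0.0741, 0.0448]
tcp_rot: [-2.157, -2.284, 0.0]
wrist_force: [-0.3, 0.1, -0.9]
finger_gap: 0.751
finger_force: 39.4
```

In the tool's units: -0.07 cm / 60 = -0.0012, -0.04 cm / 60 = -0.0007.

Call:
servo_tool(
  motion=[
    [5.8, 0, 0, -0.0007, 0, 0, 0],
    [5.8, 0, 0, -0.0012, 0, 0, 0],
    [5.8, 0, 0, -0.0012, 0, 0, 0],
    [5.8, 0, 0, -0.0012, 0, 0, 0],
    [5.8, 0, 0, -0.0012, 0, 0, 0],
  ],
)

```text
clock: 20.97
position: [0.4505, -0.0742, 0.0447]
tcp_rot: [-2.157, -2.284, 0.0]
wrist_force: [-3.2, 0.9, 5.2]
finger_gap: 0.754
finger_force: 40.1
```

In the tool's units: 0.08 cm / 60 = 0.0013, 0.06 cm / 60 = 0.001.

Call:
servo_tool(
  motion=[
    [5.8, 0, 0, 0.0007, 0, 0, 0],
    [6.6, 0, 0, 0.001, 0, 0, 0],
    [7, 0, 0, 0.0013, 0, 0, 0],
    [7.5, 0, 0, 0.0013, 0, 0, 0],
    [8, 0, 0, 0.0013, 0, 0, 0],
  ],
)

```text
clock: 21.38
position: [0.4507, -0.0742, 0.0449]
tcp_rot: [2.157, 2.284, 0.0]
wrist_force: [0.4, -0.3, 0.9]
finger_gap: 0.932
finger_force: 0.0
```

In the tool's units: 5 cm / 60 = 0.0833, 2.5 cm / 60 = 0.0417.

Call:
servo_tool(
  motion=[
    [8.5, 0, 0, 0, 0, 0, 0],
    [8.5, 0, 0, 0.005, 0, 0, 0],
    [8.5, 0, 0, 0.0167, 0, 0, 0],
    [8.5, 0, 0, 0.0417, 0, 0, 0],
    [8.5, 0, 0, 0.0833, 0, 0, 0],
  ],
)

```text
clock: 21.8
position: [0.4483, -0.0735, 0.0938]
tcp_rot: [-2.154, -2.28, 0.003]
wrist_force: [-0.2, 0.7, 0.2]
finger_gap: 0.993
finger_force: 0.0
```

In the tool's units: 10.5 cm / 60 = 0.175, 9 cm / 60 = 0.15.

Call:
servo_tool(
  motion=[
    [8.5, 0, 0, 0.05, 0, 0, 0],
    [8.5, 0, 0, 0.1, 0, 0, 0],
    [8.5, 0, 0, 0.15, 0, 0, 0],
    [8.5, 0.025, -0.0333, 0.175, 0, 0, 0],
    [8.5, 0.0583, -0.0767, 0.175, 0, 0, 0],
  ],
)

```text
clock: 22.22
position: [0.4878, -0.1202, 0.2056]
tcp_rot: [2.148, 2.281, 0.006]
wrist_force: [1.8, -0.5, -0.2]
finger_gap: 0.996
finger_force: 0.0
```

In the tool's units: -14.5 cm / 60 = -0.2417, -11.6 cm / 60 = -0.1933, -0.244 rad / 1.5708 = -0.1553.

Call:
servo_tool(
  motion=[
    [8.5, 0.0367, -0.0483, 0, 0, 0, -0.0318],
    [8.5, 0.0733, -0.0967, 0, 0, 0, -0.0637],
    [8.5, 0.11, -0.145, 0, 0, 0, -0.0955],
    [8.5, 0.1467, -0.1933, 0, 0, 0, -0.1273],
    [8.5, 0.1833, -0.2417, 0, 0, 0, -0.1553],
  ],
)

```text
clock: 22.63
position: [0.5963, -0.2666, 0.2005]
tcp_rot: [2.421, 2.001, 0.0]
wrist_force: [0.9, 0.3, -0.1]
finger_gap: 0.996
finger_force: 0.0
```

In the tool's units: -3.7 cm / 60 = -0.0617, -3.3 cm / 60 = -0.055.

Call:
servo_tool(
  motion=[
    [8.5, 0.03, -0.04, 0, 0, 0, 0],
    [8.5, 0.0417, -0.055, 0, 0, 0, 0],
    [8.5, 0.0467, -0.0617, 0, 0, 0, 0],
    [8.5, 0.0467, -0.0617, 0, 0, 0, 0],
    [8.5, 0.0467, -0.0617, 0, 0, 0, 0],
  ],
)

```text
clock: 23.05
position: [0.623, -0.3015, 0.1998]
tcp_rot: [-2.418, -2.004, 0.0]
wrist_force: [0.3, 0.5, 0.6]
finger_gap: 0.99
finger_force: 0.0
```

Call:
servo_tool(
  motion=[
    [8.5, 0, 0, 0, 0, 0, 0],
    [8.5, 0, 0, 0, 0, 0, 0],
    [8.5, 0, 0, 0, 0, 0, 0],
    [8.5, 0, 0, 0, 0, 0, 0],
    [8.5, 0, 0, 0, 0, 0, 0],
  ],
)

```text
clock: 23.47
position: [0.6234, -0.3017, 0.2001]
tcp_rot: [2.419, 2.005, 0.0]
wrist_force: [-0.4, -0.2, -0.2]
finger_gap: 0.997
finger_force: 0.0
```

```bash
python3 m5.py j1 .6235 -.3023 .064 .0285 .042 .045 .07
```

```text
tcp [ 0.6234 -0.3017  0.2001] yaw 79.3 [ 1.e-04 -1.e-04 -1.e+00]
(array([ 0.6234, -0.301 ,  0.0253]), np.float64(0.0638), 1372)
dir -100.0 179
```

View pics/j1.png

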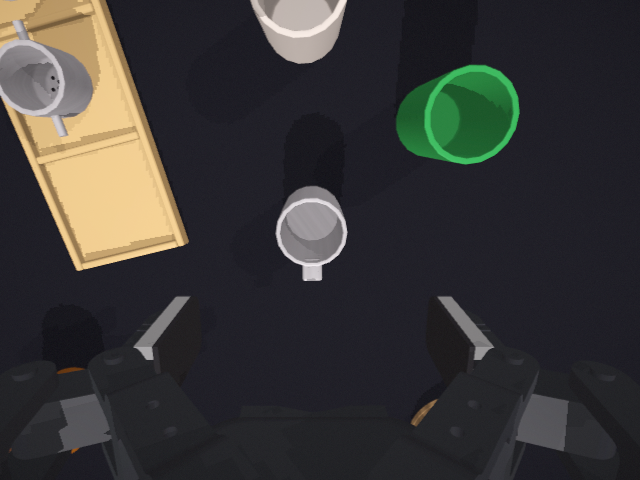

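The jug is at (312,232), with its lip facing down at (312,270), in line with the tool. The green beaker at (472,115) is clear of the fingers. I descend and grip.

In the tool's units: -14 cm / 60 = -0.2333, -12.5 cm / 60 = -0.2083.

Call:
servo_tool(
  motion=[
    [8.5, 0, 0, -0.0583, 0, 0, 0],
    [8.5, 0, 0, -0.1167, 0, 0, 0],
    [8.5, 0, 0, -0.1667, 0, 0, 0],
    [8.5, 0, 0, -0.2083, 0, 0, 0],
    [8.5, 0, 0, -0.2333, 0, 0, 0],
  ],
)

```text
clock: 23.93
position: [0.6213, -0.3008, 0.0558]
tcp_rot: [-2.415, -2.001, 0.003]
wrist_force: [-1.3, 0.6, 0.0]
finger_gap: 0.996
finger_force: 0.0
```

In the tool's units: -1.8 cm / 60 = -0.03, -1.4 cm / 60 = -0.0233.

Call:
servo_tool(
  motion=[
    [8, 0, 0, -0.0133, 0, 0, 0],
    [7.5, 0, 0, -0.0233, 0, 0, 0],
    [7, 0, 0, -0.03, 0, 0, 0],
    [6.5, 0, 0, -0.03, 0, 0, 0],
    [6, 0, 0, -0.03, 0, 0, 0],
  ],
)

```text
clock: 24.35
position: [0.6245, -0.3028, 0.0435]
tcp_rot: [2.417, 2.003, 0.001]
wrist_force: [-0.3, -0.0, 0.9]
finger_gap: 0.704
finger_force: 0.0
```

Call:
servo_tool(
  motion=[
    [5.6, 0, 0, 0, 0, 0, 0],
    [5.3, 0, 0, 0, 0, 0, 0],
    [5.1, 0, 0, 0, 0, 0, 0],
    [4.9, 0, 0, 0, 0, 0, 0],
    [4.6, 0, 0, 0, 0, 0, 0],
  ],
  grip_force=30,
)

```text
clock: 24.77
position: [0.6238, -0.3024, 0.0426]
tcp_rot: [2.418, 2.004, 0.0]
wrist_force: [-0.3, 0.2, 4.2]
finger_gap: 0.567
finger_force: 32.0
```

Call:
servo_tool(
  motion=[
    [4.2, 0, 0, 0, 0, 0, 0],
    [4.2, 0, 0, 0, 0, 0, 0],
    [4.2, 0, 0, 0, 0, 0, 0],
    [4.2, 0, 0, 0, 0, 0, 0],
    [4.2, 0, 0, 0, 0, 0, 0],
  ],
  grip_force=30,
)

```text
clock: 25.18
position: [0.6238, -0.3024, 0.0426]
tcp_rot: [2.418, 2.004, 0.0]
wrist_force: [-1.3, 0.3, 4.7]
finger_gap: 0.568
finger_force: 32.2
```

In the tool's units: 8 cm / 60 = 0.1333, 6 cm / 60 = 0.1.

Call:
servo_tool(
  motion=[
    [4.2, 0, 0, 0.0067, 0, 0, 0],
    [4.2, 0, 0, 0.0233, 0, 0, 0],
    [4.2, 0, 0, 0.0567, 0, 0, 0],
    [4.2, 0, 0, 0.1, 0, 0, 0],
    [4.2, 0, 0, 0.1333, 0, 0, 0],
  ],
  grip_force=32,
)

```text
clock: 25.6
position: [0.6234, -0.302, 0.1228]
tcp_rot: [-2.419, -2.004, -0.0]
wrist_force: [2.0, -0.7, -1.2]
finger_gap: 0.57
finger_force: 33.4
```

In the tool's units: -12 cm / 60 = -0.2, -9 cm / 60 = -0.15, 0.2 rad / 1.5708 = 0.1273.

Call:
servo_tool(
  motion=[
    [4.2, -0.0167, 0.005, 0.0133, 0, 0, 0.0127],
    [4.2, -0.05, 0.0133, 0.0167, 0, 0, 0.0382],
    [4.2, -0.1, 0.0267, 0.0167, 0, 0, 0.07],
    [4.2, -0.15, 0.0417, 0.0167, 0, 0, 0.1019],
    [4.2, -0.2, 0.055, 0.0167, 0, 0, 0.1273],
  ],
)

```text
clock: 26.02
position: [0.5021, -0.2683, 0.1318]
tcp_rot: [-2.204, -2.239, -0.0]
wrist_force: [-1.4, -0.9, -1.9]
finger_gap: 0.564
finger_force: 33.6
```

In the tool's units: -4.2 cm / 60 = -0.07, -3.5 cm / 60 = -0.0583, 0.043 rad / 1.5708 = 0.0274.

Call:
servo_tool(
  motion=[
    [4.2, -0.0333, 0.01, 0, 0, 0, 0.0191],
    [4.2, -0.0583, 0.0167, 0, 0, 0, 0.0274],
    [4.2, -0.07, 0.02, 0, 0, 0, 0.0274],
    [4.2, -0.07, 0.02, -0.0167, 0, 0, 0.0274],
    [4.2, -0.07, 0.02, -0.0417, 0, 0, 0.0274],
  ],
)

```text
clock: 26.43
position: [0.4634, -0.2585, 0.1083]
tcp_rot: [2.155, 2.278, 0.001]
wrist_force: [1.6, 0.6, -2.2]
finger_gap: 0.568
finger_force: 33.7
```

In the tool's units: -3 cm / 60 = -0.05, -2.5 cm / 60 = -0.0417.

Call:
servo_tool(
  motion=[
    [4.2, 0, 0, -0.025, 0, 0, 0],
    [4.2, 0, 0, -0.0417, 0, 0, 0],
    [4.2, 0, 0, -0.05, 0, 0, 0],
    [4.2, 0, 0, -0.05, 0, 0, 0],
    [4.2, 0, 0, -0.05, 0, 0, 0],
  ],
)

```text
clock: 26.85
position: [0.4619, -0.2573, 0.0766]
tcp_rot: [-2.158, -2.283, -0.0]
wrist_force: [-0.5, 0.0, -0.8]
finger_gap: 0.565
finger_force: 33.7
```

```bash
python3 m4.py j2
```

```text
26.9 [ 0.4619 -0.2573  0.0766] 93.2 [-1.e-04  2.e-04 -1.e+00]
  rect [ 0.4582 -0.2037] [0.097 0.138] 3.2 px [310. 136.]
```

View pics/j2.png

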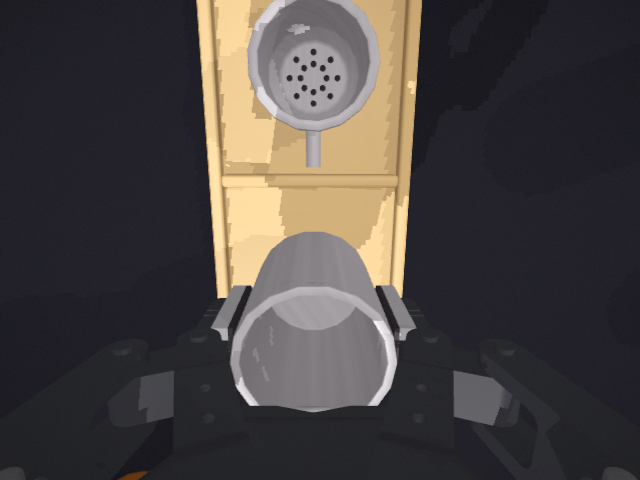

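The jug is centred in the -y end compartment, and the strainer at (314,65) stands flat with its pins clear. I lower it.

In the tool's units: -2.5 cm / 60 = -0.0417, -2.3 cm / 60 = -0.0383.

Call:
servo_tool(
  motion=[
    [4.2, 0, 0, -0.0133, 0, 0, 0],
    [4.2, 0, 0, -0.025, 0, 0, 0],
    [4.2, 0, 0, -0.0333, 0, 0, 0],
    [4.2, 0, 0, -0.0383, 0, 0, 0],
    [4.2, 0, 0, -0.0417, 0, 0, 0],
  ],
)

```text
clock: 27.32
position: [0.461, -0.2568, 0.051]
tcp_rot: [-2.157, -2.282, 0.0]
wrist_force: [-0.2, -0.9, -1.3]
finger_gap: 0.561
finger_force: 33.7
```

In the tool's units: -0.35 cm / 60 = -0.0058, -0.3 cm / 60 = -0.005.

Call:
servo_tool(
  motion=[
    [4.2, 0, 0, -0.0017, 0, 0, 0],
    [4.2, 0, 0, -0.0033, 0, 0, 0],
    [4.2, 0, 0, -0.005, 0, 0, 0],
    [4.2, 0, 0, -0.0058, 0, 0, 0],
    [4.2, 0, 0, -0.0058, 0, 0, 0],
  ],
)

```text
clock: 27.73
position: [0.4615, -0.2572, 0.0484]
tcp_rot: [2.158, 2.283, 0.0]
wrist_force: [-0.7, -0.1, -1.9]
finger_gap: 0.571
finger_force: 33.7
```

In the tool's units: -0.08 cm / 60 = -0.0013, -0.04 cm / 60 = -0.0007.

Call:
servo_tool(
  motion=[
    [4.2, 0, 0, -0.0007, 0, 0, 0],
    [4.2, 0, 0, -0.0013, 0, 0, 0],
    [4.2, 0, 0, -0.0013, 0, 0, 0],
    [4.2, 0, 0, -0.0013, 0, 0, 0],
    [4.2, 0, 0, -0.0013, 0, 0, 0],
  ],
)

```text
clock: 28.15
position: [0.4615, -0.2572, 0.0476]
tcp_rot: [2.158, 2.283, -0.0]
wrist_force: [0.3, 0.9, -2.1]
finger_gap: 0.568
finger_force: 33.7
```

In the tool's units: -0.08 cm / 60 = -0.0013, -0.04 cm / 60 = -0.0007.

Call:
servo_tool(
  motion=[
    [4.2, 0, 0, -0.0007, 0, 0, 0],
    [4.2, 0, 0, -0.0013, 0, 0, 0],
    [4.2, 0, 0, -0.0013, 0, 0, 0],
    [4.2, 0, 0, -0.0013, 0, 0, 0],
    [4.2, 0, 0, -0.0013, 0, 0, 0],
  ],
)

```text
clock: 28.57
position: [0.4615, -0.2572, 0.0475]
tcp_rot: [2.158, 2.283, -0.0]
wrist_force: [-1.9, 1.0, 5.1]
finger_gap: 0.569
finger_force: 34.3
```

Contact. I release and go to the beaker.

In the tool's units: 0.08 cm / 60 = 0.0013, 0.04 cm / 60 = 0.0007.

Call:
servo_tool(
  motion=[
    [4.2, 0, 0, 0.0007, 0, 0, 0],
    [5, 0, 0, 0.0013, 0, 0, 0],
    [5.6, 0, 0, 0.0013, 0, 0, 0],
    [6.2, 0, 0, 0.0013, 0, 0, 0],
    [7, 0, 0, 0.0013, 0, 0, 0],
  ],
)

```text
clock: 28.98
position: [0.4615, -0.2573, 0.0475]
tcp_rot: [2.158, 2.283, 0.0]
wrist_force: [0.6, 0.2, 0.6]
finger_gap: 0.816
finger_force: 0.0
```

In the tool's units: 5 cm / 60 = 0.0833, 2.5 cm / 60 = 0.0417.

Call:
servo_tool(
  motion=[
    [7.6, 0, 0, 0, 0, 0, 0],
    [7.6, 0, 0, 0.005, 0, 0, 0],
    [7.6, 0, 0, 0.0167, 0, 0, 0],
    [7.6, 0, 0, 0.0417, 0, 0, 0],
    [7.6, 0, 0, 0.0833, 0, 0, 0],
  ],
)

```text
clock: 29.4
position: [0.4597, -0.2558, 0.0962]
tcp_rot: [-2.155, -2.279, 0.001]
wrist_force: [1.2, -0.1, -0.3]
finger_gap: 0.89
finger_force: 0.0
```

In the tool's units: 12 cm / 60 = 0.2, 11.5 cm / 60 = 0.1917, 0.044 rad / 1.5708 = 0.028.

Call:
servo_tool(
  motion=[
    [8.5, 0, 0, 0.05, 0, 0, 0],
    [8.5, 0, 0, 0.1, 0, 0, 0],
    [8.5, 0, 0, 0.15, 0, 0, 0],
    [8.5, 0.0167, 0.0083, 0.1917, 0, 0, 0.0127],
    [8.5, 0.0583, 0.0317, 0.2, 0, 0, 0.028],
  ],
)

```text
clock: 29.82
position: [0.4977, -0.2412, 0.2243]
tcp_rot: [2.103, 2.32, -0.0]
wrist_force: [0.5, -0.7, 0.6]
finger_gap: 0.995
finger_force: 0.0
```

In the tool's units: 14.7 cm / 60 = 0.245, 12.4 cm / 60 = 0.2067.

Call:
servo_tool(
  motion=[
    [8.5, 0.0533, 0.03, 0, 0, 0, 0],
    [8.5, 0.1067, 0.06, 0, 0, 0, 0],
    [8.5, 0.16, 0.09, 0, 0, 0, 0],
    [8.5, 0.2067, 0.115, 0, 0, 0, 0],
    [8.5, 0.245, 0.1367, 0, 0, 0, 0],
  ],
)

```text
clock: 30.23
position: [0.6454, -0.1546, 0.2184]
tcp_rot: [2.106, 2.33, 0.001]
wrist_force: [-0.0, -0.3, 0.4]
finger_gap: 0.994
finger_force: 0.0
```

Call:
servo_tool(
  motion=[
    [8.5, 0, 0, 0, 0, 0, 0],
    [8.5, 0, 0, 0, 0, 0, 0],
    [8.5, 0, 0, 0, 0, 0, 0],
    [8.5, 0, 0, 0, 0, 0, 0],
    [8.5, 0, 0, 0, 0, 0, 0],
  ],
)

```text
clock: 30.65
position: [0.6425, -0.1571, 0.2178]
tcp_rot: [-2.109, -2.328, 0.001]
wrist_force: [-0.6, 0.6, 0.4]
finger_gap: 0.991
finger_force: 0.0
```

```bash
python3 m5.py b1 .6438 -.1565 .088 9 9 0 0
```

```text
tcp [ 0.6425 -0.1571  0.2178] yaw 95.6 [-4.e-04 -1.e-04 -1.e+00]
(array([ 0.6438, -0.1556,  0.0277]), np.float64(0.0878), 1574)
```

In the tool's units: -14 cm / 60 = -0.2333, -12.5 cm / 60 = -0.2083.

Call:
servo_tool(
  motion=[
    [8.5, 0.0017, 0.0017, -0.0583, 0, 0, 0],
    [8.5, 0.0017, 0.0017, -0.1167, 0, 0, 0],
    [8.5, 0.0017, 0.0017, -0.1667, 0, 0, 0],
    [8.5, 0.0017, 0.0017, -0.2083, 0, 0, 0],
    [8.5, 0.0017, 0.0017, -0.2333, 0, 0, 0],
  ],
)

```text
clock: 31.12
position: [0.6416, -0.155, 0.0739]
tcp_rot: [-2.105, -2.324, 0.003]
wrist_force: [-0.8, 0.2, -0.1]
finger_gap: 0.999
finger_force: 0.0
```

In the tool's units: -1.8 cm / 60 = -0.03, -1.4 cm / 60 = -0.0233.

Call:
servo_tool(
  motion=[
    [8.2, 0, 0, -0.0133, 0, 0, 0],
    [7.8, 0, 0, -0.0233, 0, 0, 0],
    [7.4, 0, 0, -0.03, 0, 0, 0],
    [7, 0, 0, -0.03, 0, 0, 0],
    [6.6, 0, 0, -0.03, 0, 0, 0],
  ],
)

```text
clock: 31.53
position: [0.6453, -0.1556, 0.0609]
tcp_rot: [2.106, 2.328, 0.001]
wrist_force: [-0.2, -0.6, 0.1]
finger_gap: 0.771
finger_force: 0.0
```

Call:
servo_tool(
  motion=[
    [6.2, 0, 0, 0, 0, 0, 0],
    [5.9, 0, 0, 0, 0, 0, 0],
    [5.7, 0, 0, 0, 0, 0, 0],
    [5.5, 0, 0, 0, 0, 0, 0],
    [5.2, 0, 0, 0, 0, 0, 0],
  ],
  grip_force=35,
)

```text
clock: 31.95
position: [0.6449, -0.1554, 0.0604]
tcp_rot: [2.107, 2.329, 0.001]
wrist_force: [-1.5, -0.8, 3.0]
finger_gap: 0.633
finger_force: 37.8
```

Call:
servo_tool(
  motion=[
    [4.8, 0, 0, 0, 0, 0, 0],
    [4.8, 0, 0, 0, 0, 0, 0],
    [4.8, 0, 0, 0, 0, 0, 0],
    [4.8, 0, 0, 0, 0, 0, 0],
    [4.8, 0, 0, 0, 0, 0, 0],
  ],
  grip_force=35,
)

```text
clock: 32.37
position: [0.6449, -0.1554, 0.0604]
tcp_rot: [2.107, 2.329, 0.0]
wrist_force: [-1.9, -0.3, 5.0]
finger_gap: 0.637
finger_force: 37.9
```

In the tool's units: 9 cm / 60 = 0.15, 6.4 cm / 60 = 0.1067.

Call:
servo_tool(
  motion=[
    [4.8, 0, 0, 0.0067, 0, 0, 0],
    [4.8, 0, 0, 0.0233, 0, 0, 0],
    [4.8, 0, 0, 0.0567, 0, 0, 0],
    [4.8, 0, 0, 0.1067, 0, 0, 0],
    [4.8, 0, 0, 0.15, 0, 0, 0],
  ],
  grip_force=40,
)

```text
clock: 32.78
position: [0.6438, -0.1546, 0.1497]
tcp_rot: [-2.106, -2.328, 0.001]
wrist_force: [1.5, -0.2, -2.3]
finger_gap: 0.636
finger_force: 42.7
```

In the tool's units: 13 cm / 60 = 0.2167, 9.6 cm / 60 = 0.16.

Call:
servo_tool(
  motion=[
    [4.8, -0.01, 0.0167, 0.01, 0, 0, 0],
    [4.8, -0.03, 0.0533, 0.0167, 0, 0, 0],
    [4.8, -0.0583, 0.105, 0.0167, 0, 0, 0],
    [4.8, -0.09, 0.16, 0.0167, 0, 0, 0],
    [4.8, -0.1217, 0.2167, 0.0167, 0, 0, 0],
  ],
)

```text
clock: 33.2
position: [0.5693, -0.0234, 0.1583]
tcp_rot: [-2.107, -2.327, 0.001]
wrist_force: [0.2, 0.5, -1.8]
finger_gap: 0.633
finger_force: 42.7
```

In the tool's units: 16.7 cm / 60 = 0.2783, 13.5 cm / 60 = 0.225.

Call:
servo_tool(
  motion=[
    [4.8, -0.0317, 0.0567, 0, 0, 0, 0],
    [4.8, -0.0633, 0.1133, 0, 0, 0, 0],
    [4.8, -0.095, 0.17, 0, 0, 0, 0],
    [4.8, -0.1267, 0.225, 0, 0, 0, 0],
    [4.8, -0.1567, 0.2783, 0, 0, 0, 0],
  ],
)

```text
clock: 33.62
position: [0.4744, 0.1439, 0.1583]
tcp_rot: [-2.106, -2.328, 0.002]
wrist_force: [-0.1, -0.6, -1.4]
finger_gap: 0.635
finger_force: 42.7
```

In the tool's units: 6.1 cm / 60 = 0.1017, 5.7 cm / 60 = 0.095.

Call:
servo_tool(
  motion=[
    [4.8, -0.025, 0.045, 0, 0, 0, 0],
    [4.8, -0.0417, 0.075, 0, 0, 0, 0],
    [4.8, -0.0533, 0.095, 0, 0, 0, 0],
    [4.8, -0.0567, 0.1017, 0, 0, 0, 0],
    [4.8, -0.0567, 0.1017, -0.0167, 0, 0, 0],
  ],
)

```text
clock: 34.03
position: [0.4434, 0.2043, 0.1504]
tcp_rot: [2.104, 2.331, 0.004]
wrist_force: [0.9, 0.9, -1.4]
finger_gap: 0.63
finger_force: 42.8
```

In the tool's units: -5.4 cm / 60 = -0.09, -5 cm / 60 = -0.0833.

Call:
servo_tool(
  motion=[
    [4.8, 0, 0, -0.0333, 0, 0, 0],
    [4.8, 0, 0, -0.0667, 0, 0, 0],
    [4.8, 0, 0, -0.0833, 0, 0, 0],
    [4.8, 0, 0, -0.09, 0, 0, 0],
    [4.8, 0, 0, -0.09, 0, 0, 0],
  ],
)

```text
clock: 34.45
position: [0.4425, 0.2019, 0.0939]
tcp_rot: [-2.108, -2.327, 0.005]
wrist_force: [0.2, -0.5, -2.2]
finger_gap: 0.638
finger_force: 42.8
```

Call:
servo_tool(
  motion=[
    [4.8, 0, 0, 0, 0, 0, 0],
    [4.8, 0, 0, 0, 0, 0, 0],
    [4.8, 0, 0, 0, 0, 0, 0],
    [4.8, 0, 0, 0, 0, 0, 0],
    [4.8, 0, 0, 0, 0, 0, 0],
  ],
)

```text
clock: 34.87
position: [0.444, 0.203, 0.0963]
tcp_rot: [2.107, 2.329, 0.002]
wrist_force: [-0.6, -0.5, -2.3]
finger_gap: 0.635
finger_force: 42.8
```

```bash
python3 m4.py b2
```

```text
34.9167 [0.444  0.203  0.0963] 95.7 [ 1.5e-03  3.0e-04 -1.0e+00]
  rect [0.6216 0.1491] [0.059 0.089] 18.4 px [597. 345.]
  rect [0.4422 0.2175] [0.097 0.069] 5.6 px [310. 221.]
```

View pics/b2.png

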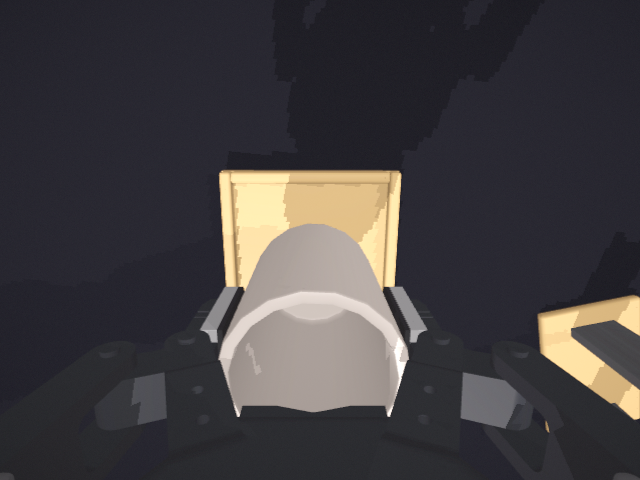

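The beaker is centred over the +y compartment of the coffee tray (walls at columns 235 and 390). I lower it.

In the tool's units: -2.7 cm / 60 = -0.045, -1.5 cm / 60 = -0.025.

Call:
servo_tool(
  motion=[
    [4.8, 0, 0, -0.0133, 0, 0, 0],
    [4.8, 0, 0, -0.025, 0, 0, 0],
    [4.8, 0, 0, -0.035, 0, 0, 0],
    [4.8, 0, 0, -0.0417, 0, 0, 0],
    [4.8, 0, 0, -0.045, 0, 0, 0],
  ],
)

```text
clock: 35.33
position: [0.4425, 0.2026, 0.0672]
tcp_rot: [-2.107, -2.329, 0.003]
wrist_force: [-1.1, 0.4, -2.1]
finger_gap: 0.632
finger_force: 42.8
```

In the tool's units: -0.35 cm / 60 = -0.0058, -0.3 cm / 60 = -0.005.

Call:
servo_tool(
  motion=[
    [4.8, 0, 0, -0.0017, 0, 0, 0],
    [4.8, 0, 0, -0.0033, 0, 0, 0],
    [4.8, 0, 0, -0.005, 0, 0, 0],
    [4.8, 0, 0, -0.0058, 0, 0, 0],
    [4.8, 0, 0, -0.0058, 0, 0, 0],
  ],
)

```text
clock: 35.75
position: [0.4437, 0.2029, 0.0654]
tcp_rot: [2.107, 2.329, 0.001]
wrist_force: [-0.8, -0.7, -1.6]
finger_gap: 0.631
finger_force: 42.9
```

In the tool's units: -0.08 cm / 60 = -0.0013, -0.04 cm / 60 = -0.0007.

Call:
servo_tool(
  motion=[
    [4.8, 0, 0, -0.0007, 0, 0, 0],
    [4.8, 0, 0, -0.0013, 0, 0, 0],
    [4.8, 0, 0, -0.0013, 0, 0, 0],
    [4.8, 0, 0, -0.0013, 0, 0, 0],
    [4.8, 0, 0, -0.0013, 0, 0, 0],
  ],
)

```text
clock: 36.17
position: [0.4438, 0.2029, 0.0653]
tcp_rot: [2.107, 2.329, 0.001]
wrist_force: [-2.8, -0.8, 5.3]
finger_gap: 0.635
finger_force: 43.6
```

In the tool's units: 0.08 cm / 60 = 0.0013, 0.04 cm / 60 = 0.0007.

Call:
servo_tool(
  motion=[
    [4.8, 0, 0, 0.0007, 0, 0, 0],
    [5.8, 0, 0, 0.0013, 0, 0, 0],
    [6.4, 0, 0, 0.0013, 0, 0, 0],
    [7, 0, 0, 0.0013, 0, 0, 0],
    [7.6, 0, 0, 0.0013, 0, 0, 0],
  ],
)

```text
clock: 36.58
position: [0.4436, 0.2029, 0.0651]
tcp_rot: [2.108, 2.33, 0.0]
wrist_force: [0.2, -0.7, 0.2]
finger_gap: 0.887
finger_force: 0.0
```

In the tool's units: 5 cm / 60 = 0.0833, 2.5 cm / 60 = 0.0417.

Call:
servo_tool(
  motion=[
    [8.2, 0, 0, 0, 0, 0, 0],
    [8.2, 0, 0, 0.005, 0, 0, 0],
    [8.2, 0, 0, 0.0167, 0, 0, 0],
    [8.2, 0, 0, 0.0417, 0, 0, 0],
    [8.2, 0, 0, 0.0833, 0, 0, 0],
  ],
)

```text
clock: 37.0
position: [0.4413, 0.2022, 0.1138]
tcp_rot: [-2.106, -2.327, 0.007]
wrist_force: [0.0, -0.3, 0.2]
finger_gap: 0.961
finger_force: 0.0
```

In the tool's units: 10 cm / 60 = 0.1667, 9 cm / 60 = 0.15, -0.28 rad / 1.5708 = -0.1783.

Call:
servo_tool(
  motion=[
    [8.5, 0, 0, 0.05, 0, 0, 0],
    [8.5, 0, 0, 0.1, 0, 0, 0],
    [8.5, 0, 0, 0.15, 0, 0, -0.0509],
    [8.5, 0.0167, -0.0167, 0.1667, 0, 0, -0.1146],
    [8.5, 0.05, -0.0483, 0.1667, 0, 0, -0.1783],
  ],
)

```text
clock: 37.42
position: [0.4749, 0.1756, 0.2202]
tcp_rot: [2.411, 2.009, 0.012]
wrist_force: [0.1, 0.2, 0.3]
finger_gap: 0.995
finger_force: 0.0
```

In the tool's units: 10 cm / 60 = 0.1667, -9.8 cm / 60 = -0.1633, -0.55 rad / 1.5708 = -0.3501.

Call:
servo_tool(
  motion=[
    [8.5, 0.0333, -0.0333, 0, 0, 0, -0.07],
    [8.5, 0.0667, -0.0667, 0, 0, 0, -0.1401],
    [8.5, 0.1, -0.0983, 0, 0, 0, -0.2101],
    [8.5, 0.1333, -0.13, 0, 0, 0, -0.2801],
    [8.5, 0.1667, -0.1633, 0, 0, 0, -0.3501],
  ],
)

```text
clock: 37.83
position: [0.5743, 0.0749, 0.2158]
tcp_rot: [2.871, 1.274, 0.001]
wrist_force: [0.9, 0.8, -0.5]
finger_gap: 0.996
finger_force: 0.0
```

In the tool's units: 8.7 cm / 60 = 0.145, -8.4 cm / 60 = -0.14, -0.49 rad / 1.5708 = -0.3119.

Call:
servo_tool(
  motion=[
    [8.5, 0.0333, -0.0333, -0.0083, 0, 0, -0.07],
    [8.5, 0.0667, -0.0667, -0.0167, 0, 0, -0.1401],
    [8.5, 0.1, -0.0983, -0.025, 0, 0, -0.2101],
    [8.5, 0.1283, -0.125, -0.0333, 0, 0, -0.2801],
    [8.5, 0.145, -0.14, -0.0333, 0, 0, -0.3119],
  ],
)

```text
clock: 38.25
position: [0.6614, -0.0105, 0.1942]
tcp_rot: [3.095, 0.538, -0.001]
wrist_force: [-0.0, 0.3, 0.0]
finger_gap: 1.001
finger_force: 0.0
```

Call:
servo_tool(
  motion=[
    [8.5, 0, 0, 0, 0, 0, 0],
    [8.5, 0, 0, 0, 0, 0, 0],
    [8.5, 0, 0, 0, 0, 0, 0],
    [8.5, 0, 0, 0, 0, 0, 0],
    [8.5, 0, 0, 0, 0, 0, 0],
  ],
)

```text
clock: 38.67
position: [0.6599, -0.0071, 0.1956]
tcp_rot: [-3.093, -0.551, -0.0]
wrist_force: [0.6, 0.3, 0.3]
finger_gap: 0.994
finger_force: 0.0
```

```bash
python3 m5.py p1 .6608 -.0082 .052 9 9 0 0; python3 - <<'E'
from m import *
A=np.load("pics/p1.npz"); P=cloud(cam("wrist",A["T"]),A["d"])[A["d"]>0]
e=P[(P[:,2]>.012)&(P[:,2]<.02)&(np.hypot(P[:,0]-.6608,P[:,1]+.0082)>.035)&(P[:,0]>.68)&(abs(P[:,1])<.12)&(P[:,0]<.9)]
r=cv2.minAreaRect(e[:,:2].astype(np.float32)); print(r, cv2.boxPoints(r).round(3).tolist())
E
```

```text
tcp [ 0.6599 -0.0071  0.1956] yaw 20.2 [ 2.e-04  2.e-04 -1.e+00]
(array([ 0.6612, -0.0087,  0.0293]), np.float64(0.0523), 4696)
((0.7566348910331726, 0.012575630098581314), (0.1265767365694046, 0.04504590481519699), 15.720361709594727) [[0.6899999976158142, 0.017000000923871994], [0.7020000219345093, -0.026000000536441803], [0.8240000009536743, 0.00800000037997961], [0.8109999895095825, 0.050999999046325684]]
```

View pics/p1.png

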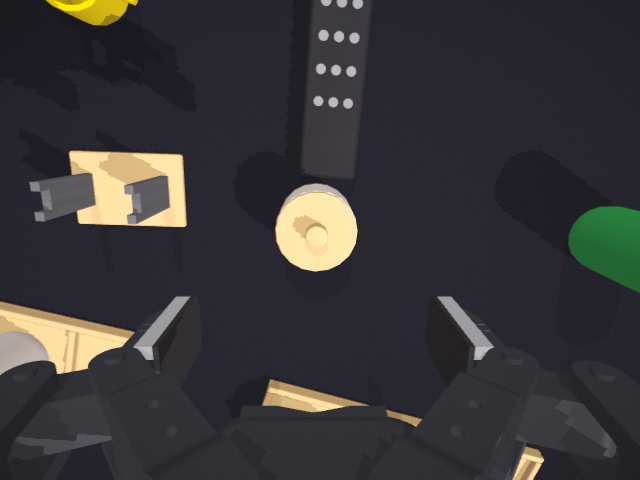

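The sugar pot is at (316,230), with its knob at (316,238). The remote's near end at (330,178) lies outside the finger line. I descend and grip.

In the tool's units: -14 cm / 60 = -0.2333, -12.5 cm / 60 = -0.2083.

Call:
servo_tool(
  motion=[
    [8.5, 0.0017, -0.0033, -0.0583, 0, 0, 0],
    [8.5, 0.0017, -0.0033, -0.1167, 0, 0, 0],
    [8.5, 0.0017, -0.0033, -0.1667, 0, 0, 0],
    [8.5, 0.0017, -0.0033, -0.2083, 0, 0, 0],
    [8.5, 0.0017, -0.0033, -0.2333, 0, 0, 0],
  ],
)

```text
clock: 39.13
position: [0.6588, -0.0093, 0.0515]
tcp_rot: [-3.091, -0.549, 0.008]
wrist_force: [-0.4, -0.4, -1.3]
finger_gap: 0.996
finger_force: 0.0
```

In the tool's units: -2.5 cm / 60 = -0.0417, -2.1 cm / 60 = -0.035.

Call:
servo_tool(
  motion=[
    [8.5, 0, 0, -0.0133, 0, 0, 0],
    [8.5, 0, 0, -0.025, 0, 0, 0],
    [8.5, 0, 0, -0.035, 0, 0, 0],
    [8.5, 0, 0, -0.0417, 0, 0, 0],
    [8.5, 0, 0, -0.0417, 0, 0, 0],
  ],
)

```text
clock: 39.55
position: [0.6619, -0.0102, 0.0305]
tcp_rot: [3.093, 0.548, 0.001]
wrist_force: [-1.4, 0.5, 0.0]
finger_gap: 0.998
finger_force: 0.0
```

Call:
servo_tool(
  motion=[
    [7.8, 0, 0, 0, 0, 0, 0],
    [7.2, 0, 0, 0, 0, 0, 0],
    [6.8, 0, 0, 0, 0, 0, 0],
    [6.4, 0, 0, 0, 0, 0, 0],
    [6.2, 0, 0, 0, 0, 0, 0],
  ],
  grip_force=40,
)

```text
clock: 39.97
position: [0.6617, -0.0099, 0.0306]
tcp_rot: [-3.093, -0.548, -0.001]
wrist_force: [0.0, -0.2, 0.5]
finger_gap: 0.73
finger_force: 0.4
```

Call:
servo_tool(
  motion=[
    [6, 0, 0, 0, 0, 0, 0],
    [5.6, 0, 0, 0, 0, 0, 0],
    [5.2, 0, 0, 0, 0, 0, 0],
    [5.2, 0, 0, 0, 0, 0, 0],
    [5.2, 0, 0, 0, 0, 0, 0],
  ],
  grip_force=40,
)

```text
clock: 40.38
position: [0.6619, -0.0098, 0.0308]
tcp_rot: [-3.093, -0.548, -0.002]
wrist_force: [-1.7, 3.9, 5.1]
finger_gap: 0.682
finger_force: 44.2
```

In the tool's units: 9 cm / 60 = 0.15, 6.4 cm / 60 = 0.1067.

Call:
servo_tool(
  motion=[
    [5.2, 0, 0, 0.0067, 0, 0, 0],
    [5.2, 0, 0, 0.0233, 0, 0, 0],
    [5.2, 0, 0, 0.0567, 0, 0, 0],
    [5.2, 0, 0, 0.1067, 0, 0, 0],
    [5.2, 0, 0, 0.15, 0, 0, 0],
  ],
  grip_force=45,
)

```text
clock: 40.8
position: [0.6603, -0.0106, 0.1199]
tcp_rot: [-3.093, -0.548, 0.005]
wrist_force: [0.1, 0.1, -2.0]
finger_gap: 0.687
finger_force: 49.1
```

In the tool's units: -6.8 cm / 60 = -0.1133, -5.2 cm / 60 = -0.0867, 0.43 rad / 1.5708 = 0.2737.

Call:
servo_tool(
  motion=[
    [5.2, -0.0133, 0.0083, 0.0167, 0, 0, 0.0318],
    [5.2, -0.0333, 0.02, 0.025, 0, 0, 0.0828],
    [5.2, -0.06, 0.035, 0.025, 0, 0, 0.1464],
    [5.2, -0.0867, 0.05, 0.025, 0, 0, 0.2101],
    [5.2, -0.1133, 0.065, 0.025, 0, 0, 0.2737],
  ],
)

```text
clock: 41.22
position: [0.5922, 0.0286, 0.1349]
tcp_rot: [2.902, 1.202, -0.002]
wrist_force: [-0.2, 0.2, -2.3]
finger_gap: 0.688
finger_force: 49.1
```

In the tool's units: -8 cm / 60 = -0.1333, -6.4 cm / 60 = -0.1067, 0.5 rad / 1.5708 = 0.3183.

Call:
servo_tool(
  motion=[
    [5.2, -0.0267, 0.015, 0, 0, 0, 0.0637],
    [5.2, -0.0533, 0.03, 0, 0, 0, 0.1273],
    [5.2, -0.08, 0.045, 0, 0, 0, 0.191],
    [5.2, -0.1067, 0.0617, 0, 0, 0, 0.2546],
    [5.2, -0.1333, 0.0767, 0, 0, 0, 0.3183],
  ],
)

```text
clock: 41.63
position: [0.5121, 0.0748, 0.1348]
tcp_rot: [-2.515, -1.883, 0.002]
wrist_force: [0.1, 0.2, -3.3]
finger_gap: 0.689
finger_force: 49.1
```

In the tool's units: -6.1 cm / 60 = -0.1017, 3.3 cm / 60 = 0.055, 0.39 rad / 1.5708 = 0.2483.

Call:
servo_tool(
  motion=[
    [5.2, -0.0267, 0.015, 0, 0, 0, 0.0637],
    [5.2, -0.0533, 0.03, 0, 0, 0, 0.1273],
    [5.2, -0.0767, 0.045, 0, 0, 0, 0.191],
    [5.2, -0.095, 0.055, 0, 0, 0, 0.2292],
    [5.2, -0.1017, 0.0583, 0, 0, 0, 0.2483],
  ],
)

```text
clock: 42.05
position: [0.4498, 0.1102, 0.1345]
tcp_rot: [-2.102, -2.332, 0.004]
wrist_force: [-0.9, 0.3, -2.8]
finger_gap: 0.688
finger_force: 49.1
```

In the tool's units: -6 cm / 60 = -0.1, -5.5 cm / 60 = -0.0917.

Call:
servo_tool(
  motion=[
    [5.2, 0, 0, 0, 0, 0, 0],
    [5.2, 0, 0, -0.0333, 0, 0, 0],
    [5.2, 0, 0, -0.0667, 0, 0, 0],
    [5.2, 0, 0, -0.0917, 0, 0, 0],
    [5.2, 0, 0, -0.1, 0, 0, 0],
  ],
)

```text
clock: 42.47
position: [0.4508, 0.1092, 0.0729]
tcp_rot: [-2.107, -2.326, 0.006]
wrist_force: [-1.2, -0.8, -4.1]
finger_gap: 0.685
finger_force: 49.2
```

Call:
servo_tool(
  motion=[
    [5.2, 0, 0, 0, 0, 0, 0],
    [5.2, 0, 0, 0, 0, 0, 0],
    [5.2, 0, 0, 0, 0, 0, 0],
    [5.2, 0, 0, 0, 0, 0, 0],
    [5.2, 0, 0, 0, 0, 0, 0],
  ],
)

```text
clock: 42.88
position: [0.4534, 0.1098, 0.0761]
tcp_rot: [2.107, 2.328, 0.002]
wrist_force: [-0.2, 0.2, -2.6]
finger_gap: 0.692
finger_force: 49.2
```

```bash
python3 m4.py p2; python3 - <<'E'
from m import *
A=np.load("pics/p2.npz"); c=cam("wrist",A["T"]); P=cloud(c,A["d"])[A["d"]>0]; P[:,2]+=.0013
print("beaker",rim(P,(.4436,.2029),.093), "pot",rim(P,A["T"][:2,3],.0525+A["T"][2,3]-.0308))
E
```

```text
42.9333 [0.4534 0.1098 0.0761] 95.7 [ 2.2e-03  1.0e-04 -1.0e+00]
  rect [0.4597 0.0649] [0.108 0.087] 5.6 px [313. 354.]
  rect [0.6046 0.1395] [0.024 0.087] 18.4 px [616. 236.]
  rect [0.4474 0.164 ] [0.097 0.136] 5.6 px [296. 162.]
beaker (array([0.4453, 0.2022, 0.0274]), np.float64(0.093), 6619) pot (array([0.458 , 0.0712, 0.067 ]), np.float64(0.0975), 22125)
```

The beaker stands upright: its rim is at 0.093 m, at (0.445, 0.202). I lower the pot.

In the tool's units: -3.5 cm / 60 = -0.0583, -3.3 cm / 60 = -0.055.

Call:
servo_tool(
  motion=[
    [5.2, 0, 0, -0.0167, 0, 0, 0],
    [5.2, 0, 0, -0.0333, 0, 0, 0],
    [5.2, 0, 0, -0.0467, 0, 0, 0],
    [5.2, 0, 0, -0.055, 0, 0, 0],
    [5.2, 0, 0, -0.0583, 0, 0, 0],
  ],
)

```text
clock: 43.35
position: [0.4509, 0.1098, 0.0383]
tcp_rot: [-2.106, -2.328, 0.004]
wrist_force: [0.0, 0.3, -4.3]
finger_gap: 0.684
finger_force: 49.4
```

In the tool's units: -0.25 cm / 60 = -0.0042, -0.2 cm / 60 = -0.0033.

Call:
servo_tool(
  motion=[
    [5.2, 0, 0, 0, 0, 0, 0],
    [5.2, 0, 0, -0.0017, 0, 0, 0],
    [5.2, 0, 0, -0.0033, 0, 0, 0],
    [5.2, 0, 0, -0.0042, 0, 0, 0],
    [5.2, 0, 0, -0.0042, 0, 0, 0],
  ],
)

```text
clock: 43.77
position: [0.4527, 0.1098, 0.0378]
tcp_rot: [2.107, 2.329, 0.001]
wrist_force: [-0.3, 0.2, -2.5]
finger_gap: 0.686
finger_force: 49.4
```

In the tool's units: -0.13 cm / 60 = -0.0022, -0.1 cm / 60 = -0.0017.

Call:
servo_tool(
  motion=[
    [5.2, 0, 0, -0.0008, 0, 0, 0],
    [5.2, 0, 0, -0.0017, 0, 0, 0],
    [5.2, 0, 0, -0.0022, 0, 0, 0],
    [5.2, 0, 0, -0.0022, 0, 0, 0],
    [5.2, 0, 0, -0.0022, 0, 0, 0],
  ],
)

```text
clock: 44.18
position: [0.4525, 0.1098, 0.0363]
tcp_rot: [2.108, 2.33, 0.0]
wrist_force: [1.1, -0.1, -2.7]
finger_gap: 0.688
finger_force: 49.4
```

In the tool's units: -0.09 cm / 60 = -0.0015, -0.06 cm / 60 = -0.001.

Call:
servo_tool(
  motion=[
    [5.2, 0, 0, -0.0005, 0, 0, 0],
    [5.2, 0, 0, -0.001, 0, 0, 0],
    [5.2, 0, 0, -0.0015, 0, 0, 0],
    [5.2, 0, 0, -0.0015, 0, 0, 0],
    [5.2, 0, 0, -0.0015, 0, 0, 0],
  ],
)

```text
clock: 44.6
position: [0.4525, 0.1098, 0.0358]
tcp_rot: [2.108, 2.33, -0.0]
wrist_force: [-1.3, -0.2, 4.0]
finger_gap: 0.684
finger_force: 49.9
```

Contact (-2.7 to +4 N). I release, retreat and check.

In the tool's units: 0.05 cm / 60 = 0.0008, 0.02 cm / 60 = 0.0003.

Call:
servo_tool(
  motion=[
    [5.2, 0, 0, 0.0003, 0, 0, 0],
    [6, 0, 0, 0.0008, 0, 0, 0],
    [6.6, 0, 0, 0.0008, 0, 0, 0],
    [7.2, 0, 0, 0.0008, 0, 0, 0],
    [7.8, 0, 0, 0.0008, 0, 0, 0],
  ],
)

```text
clock: 45.02
position: [0.4528, 0.1099, 0.036]
tcp_rot: [2.107, 2.329, 0.001]
wrist_force: [-0.5, -0.1, 1.5]
finger_gap: 0.912
finger_force: 0.0
```

In the tool's units: 5 cm / 60 = 0.0833, 2.5 cm / 60 = 0.0417.

Call:
servo_tool(
  motion=[
    [8.2, 0, 0, 0, 0, 0, 0],
    [8.2, 0, 0, 0.005, 0, 0, 0],
    [8.2, 0, 0, 0.0167, 0, 0, 0],
    [8.2, 0, 0, 0.0417, 0, 0, 0],
    [8.2, 0, 0, 0.0833, 0, 0, 0],
  ],
)

```text
clock: 45.43
position: [0.4503, 0.1097, 0.0848]
tcp_rot: [-2.105, -2.327, 0.006]
wrist_force: [0.0, -0.4, 0.4]
finger_gap: 0.957
finger_force: 0.0
```

In the tool's units: 18 cm / 60 = 0.3, 14 cm / 60 = 0.2333.

Call:
servo_tool(
  motion=[
    [8.2, 0, 0, 0.05, 0, 0, 0],
    [8.2, 0, 0, 0.1, 0, 0, 0],
    [8.2, 0, 0, 0.1667, 0, 0, 0],
    [8.2, 0, 0, 0.2333, 0, 0, 0],
    [8.2, 0, -0.05, 0.3, 0, 0, 0],
  ],
)

```text
clock: 45.85
position: [0.4527, 0.0872, 0.263]
tcp_rot: [2.102, 2.333, 0.007]
wrist_force: [1.1, -1.2, -0.4]
finger_gap: 0.961
finger_force: 0.0
```

In the tool's units: -9 cm / 60 = -0.15, -7 cm / 60 = -0.1167.

Call:
servo_tool(
  motion=[
    [8.2, 0.0167, -0.0667, 0.0167, 0, 0, 0],
    [8.2, 0.0167, -0.1167, 0.0167, 0, 0, 0],
    [8.2, 0.0167, -0.15, 0.0167, 0, 0, 0],
    [8.2, 0.0167, -0.15, 0.0167, 0, 0, 0],
    [8.2, 0.0167, -0.15, 0.0167, 0, 0, 0],
  ],
)

```text
clock: 46.27
position: [0.4623, -0.0058, 0.2697]
tcp_rot: [2.11, 2.327, 0.001]
wrist_force: [1.1, 0.3, 0.1]
finger_gap: 0.966
finger_force: 0.0
```

Call:
servo_tool(
  motion=[
    [8.2, 0, 0, 0, 0, 0, 0],
    [8.2, 0, 0, 0, 0, 0, 0],
    [8.2, 0, 0, 0, 0, 0, 0],
    [8.2, 0, 0, 0, 0, 0, 0],
    [8.2, 0, 0, 0, 0, 0, 0],
  ],
)

```text
clock: 46.68
position: [0.4624, -0.0045, 0.2691]
tcp_rot: [-2.106, -2.331, 0.0]
wrist_force: [0.5, -0.6, 0.7]
finger_gap: 0.964
finger_force: 0.0
```

```bash
python3 - <<'E'
from m import *
G=dict(teacup=(.4515,-.0736,.057),strainer=(.458,-.165,.05),jug=(.4615,-.2574,.069),beaker=(.444,.2025,.093),pot=(.4525,.110,.057))
for n in("scene","wrist"):
    im,d,T=shot(n,"end_"+n); P=cloud(cam(n,T),d)[d>0]
    if n=="wrist":P[:,2]+=.0013
    print(n,*[(k,rim(P,(x,y),t,rad=.045)) for k,(x,y,t) in G.items()],sep="\n ")
    for k,(x,y,t) in dict(candle=(.367,-.435,.075)).items(): print(k,rim(P,(x,y),t))
a=cv2.imread("pics/end_scene.png")[150:400,90:530]; cv2.imwrite("pics/end.png",cv2.resize(a,None,fx=1.8,fy=1.8))
print(robot.get_obs()["position"],robot.get_obs()["clock"])
E
```

```text
scene
 ('teacup', (array([ 0.452 , -0.0784,  0.033 ]), np.float64(0.0547), 180))
 ('strainer', (array([ 0.4578, -0.1678,  0.0239]), np.float64(0.0478), 147))
 ('jug', (array([ 0.463 , -0.2633,  0.0287]), np.float64(0.0665), 178))
 ('beaker', (array([0.4447, 0.199 , 0.0281]), np.float64(0.0904), 116))
 ('pot', (array([0.4542, 0.105 , 0.0297]), np.float64(0.0556), 289))
candle (array([ 0.3666, -0.4366,  0.0284]), np.float64(0.0739), 498)
wrist
 ('teacup', (array([ 0.4521, -0.0752,  0.0327]), np.float64(0.0567), 1061))
 ('strainer', (array([ 0.4581, -0.1643,  0.0238]), np.float64(0.0495), 705))
 ('jug', None)
 ('beaker', None)
 ('pot', (array([0.4542, 0.1084, 0.0293]), np.float64(0.0573), 4047))
candle None
[ 0.46241074 -0.004729    0.26913255] 46.7833
```

View pics/end.png

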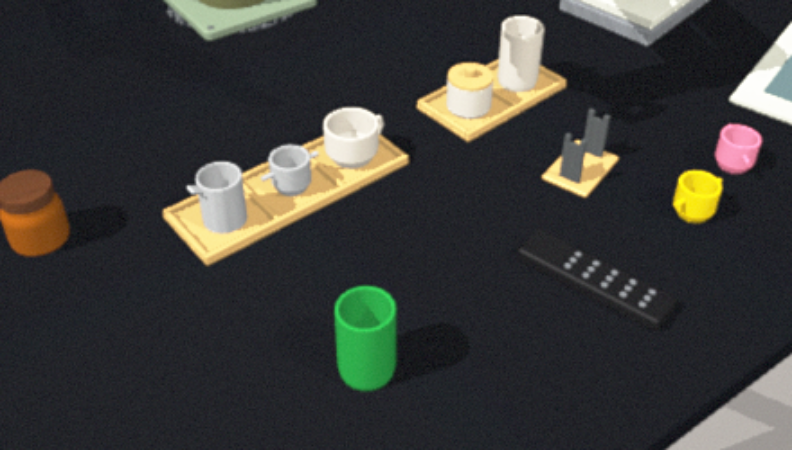

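The picture shows all five items upright in their compartments: jug (222,195), strainer (290,167), teacup (352,135), sugar pot (470,90) and beaker (520,52). The candle, remote and look-alikes look untouched.

```bash
python3 -c "
from plant import robot
print(robot.hand_in())"
```

```text
the job is handed in; nothing more can be done
None
```

The job is handed in at about 47 s: my last picture and measurements show all five pieces upright in their compartments (teacup, strainer and jug on the three-compartment tray, beaker and sugar pot on the other), with the candle and remote looking untouched.

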